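# Finish the brick shield on the lab bench

## Robot

A 6-joint arm with a two-finger parallel gripper is mounted at the origin on the work surface. World frame = base frame: x ahead of the robot, y to its left, z up, the work surface at z = 0. Lengths are in m, angles in rad, forces in N, time in s.
With the tool pointing down it reaches from about 0.425 to 0.95 m from the base axis. Payload 3.5 kg.
Tool frame: the origin (TCP) lies on the mounting face of the last link; the fingertips stand 173 mm ahead of it and the grasp point (between the pads) lies 155 mm ahead of it; z points along the fingers, x is the direction in which the jaws open and shut, and the axes are right-handed (so a half turn about z gives the same grasp; the last joint's range is limited). The gripper opens to 85 mm and grips with 20 to 120 N. Pads are 22 mm wide; open, the fingers measure 114 mm over their backs; the gripper's body (76 mm by 85 mm) begins 54 mm behind the grasp point. The pads swing forward as they close: fully open they stand 13 mm farther back than shut.
Start: joints at [-1.447, 0.286, 1.577, -0, 1.279, -0.15], TCP at [0.183, -0.65, 0.405] pointing down, gripper open.
Joint ranges: [-2.77, 2.77], [-0.9, 2.22], [0.21, 2.48], [-1.53, 4.67], [0.24, 2.81], [-2.84, 2.84]. Speed limits (rad/s): [2.79, 2.79, 3.14, 3.14, 3.14, 3.14].

## Interface

Orientations are given as a unit quaternion [x, y, z, w].
In Python, from plant import get_state, read_camera, sign_off gives the robot as it stands.
- The arm moves only by the shell command python3 -m jog 'ROWS' [FORCE]. ROWS is JSON, a list of rows, each an object of numbers: "grip": the closure, from 0 (fully open) to 1 (shut); "x", "y", "z": the shift along the tool's x, y, z in mm; "rx", "ry", "rz": the turn, a rotation vector about the tool's x, y, z in degrees. A call has 1 to 8 rows; each row shifts and turns the commanded pose from where the row before left it, along the tool's axes as they then stand; what a row does not reach is not made up. A row lasts 1/12 s, in which the tool goes at most 41.7 mm and 7.16 degrees, less where a joint would pass 70% of its speed; a pose out of reach is approached as far as the arm can. A call with a gripper value outside its range is refused whole. The fingers move at their own pace and stop on an object; FORCE is the grip in N (left out, the last holds). Time passes only in rows, so rows that do not move let the fingers close. It gives the time, the measured TCP pose, the force and the opening at its end, in the units of the state.
- get_state(): the state, without advancing time (a new reading comes with each control period).
- read_camera(name): name is "scene" or "top" or "wrist"; returns a dict with "frame" (384x512x3 uint8, red, green, blue), "intrinsics" (3x3 intrinsics, pixels), "R" (3x3) and "t" (3): a world point X has camera coordinates R X + t. Camera axes: x right, y down, z forward; pixel columns grow to the right and rows downward; lengths in m; the calibration is good to about 2 mm. A picture is of the moment at which its call begins. There is no depth.
- sign_off(): hands the job in, once; it reports no verdict.
The state is a dict: "time": time; "qpos": joint angles; "dq": joint speeds; "joint_efforts": joint torques, N m; "eef_pos": TCP position; "tcp_rot": TCP orientation; "contact_force": force on the tool from outside, world axes, zero at the start; "wrist_torque": the same for the moment, N m; "opening": opening from 0.0 (shut) to 1.0 (fully open).
Only numpy, scipy, OpenCV 4.12 (cv2) and the standard library are available. Lean on these libraries where they do the work, as an engineer would, in place of code of your own. Each camera call takes 0.05 s, during which the arm holds its last target.

## Task

Finish the plastic shielding wall in running bond on its fixed bottom course: complete the middle course, where one end half brick is already fixed, with a full brick and a half brick, then lay a top course of two full bricks, so that every upright joint falls over the middle of a brick below. Lay the bricks flat, square and close together, flush with the faces and ends of the bottom course. Leave the three-quarter-length offcut, the bottle, the jar and the pipette-tip rack where they stand.

Things in the scene. Friction and masses are not known exactly. Their poses are not given: they have to be found in the camera images.
- footing: fixed bottom of the wall: steel plate 270 x 56 x 6 mm carrying two screwed-down full bricks (123 x 50 x 45 mm) centred 63 mm either side of its middle, 3 mm joint between; brick tops 51 mm above the bench. Origin: centre of the plate's underside; x along the wall, y across, z up. Runs roughly left-right before the robot. Brick spacing, centre to centre, with 3 mm joints: full-full 126, half-full 94.5 mm
- full_a: loose off-white plastic (polyethylene) shielding brick, 123 long x 50 wide x 45 mm high, about 0.26 kg; starts lying flat on the bench at any yaw. Origin: centre of its underside; x along its 123 mm length, y across its 50 mm width, z up. The three full bricks are alike. This one starts with the loose half brick resting on top of it
- full_b: loose off-white plastic (polyethylene) shielding brick, 123 long x 50 wide x 45 mm high, about 0.26 kg; starts lying flat on the bench at any yaw. Origin: centre of its underside; x along its 123 mm length, y across its 50 mm width, z up. The three full bricks are alike
- full_c: loose off-white plastic (polyethylene) shielding brick, 123 long x 50 wide x 45 mm high, about 0.26 kg; starts lying flat on the bench at any yaw. Origin: centre of its underside; x along its 123 mm length, y across its 50 mm width, z up. The three full bricks are alike
- starter: fixed half brick (60 x 50 x 45 mm) already laid at one end of the middle course, 94.5 mm from the wall's middle, either end; underside 51 mm above the bench. Origin: centre of its underside; x along the wall, y across, z up
- half: loose off-white plastic half brick, 60 long x 50 wide x 45 mm high, about 0.13 kg; starts resting flat on top of full_a, its underside 45 mm above the bench, at any yaw up to 0.8 rad from it. Origin: centre of its underside; x along its 60 mm length, y across its 50 mm width, z up
- offcut: bystander: loose off-white plastic offcut of a brick, 90 long x 50 wide x 45 mm high, not for this wall; origin: centre of its underside, x along its length; leave it alone
- bottle: bystander: loose upright white bottle with a blue cap, 64 mm diameter, 150 mm high; origin: centre of its underside, z up
- jar: bystander: loose squat brown jar with a white lid, 68 mm diameter, 85 mm high; origin: centre of its underside
- tip_rack: bystander: loose pipette-tip rack, white with a yellow top, 110 x 75 mm, 61 mm high; origin: centre of its underside, x along its 110 mm side
Things that resemble listed ones, but are neither listed nor needed, are in the scene too. Leave any green or pink look-alike of the full_b alone. Leave any turquoise look-alike of the full_c alone.

How it is judged:
By the outcome, as a careful person would: the job done as asked, in the order asked, and still so for the second after the job is handed in, with the robot touching nothing.
It also fails if it takes over 72 s, if anything falls off the work surface, if the arm or the gripper's body presses on something with over 40 N, if the wrist force passes 120 N, or if a joint passes its speed limit or range.

## Working session

There is one attempt and no reset: what is moved stays moved. The work goes in short steps, Python scripts to look and compute and a shell command to move; the robot and the scene stay as the last step left them, time stands still between calls to the robot, and variables do not carry over. Pictures are saved under pics/ and viewed, and the job is handed in when it is done.

```bash
ls; mkdir -p pics
python3 - <<'E'
from plant import *
import cv2
print(get_state())
for n in ["scene","top","wrist"]:
    c=read_camera(n); cv2.imwrite(f"pics/{n}0.png",cv2.cvtColor(c["frame"],cv2.COLOR_RGB2BGR)); print(n,c["intrinsics"],c["R"],c["t"])
E
```

```text
pics
{'time': 0.0, 'qpos': array([-1.44699496e+00,  2.87213525e-01,  1.57819128e+00, -2.05871734e-06,
        1.27863404e+00, -1.49975822e-01]), 'dq': array([ 0.00053728,  0.00072802,  0.00017578, -0.00020982, -0.0002275 ,
       -0.00110941]), 'joint_efforts': array([-1.70392250e-03, -4.05985665e+01, -2.92627162e+01, -2.01304256e-04,
        5.71558005e-03,  9.06772812e-06]), 'eef_pos': array([ 0.18251218, -0.6495948 ,  0.40330704]), 'tcp_rot': array([ 0.79698449, -0.60399853, -0.00085417, -0.00087542]), 'contact_force': array([ 0.86148242, -0.32825142, -0.19200149]), 'wrist_torque': array([-0.02981196,  0.01486734,  0.03464667]), 'opening': 0.9979073720135437}
scene [[358.83321734   0.         248.07442289]
 [  0.         358.83321734 189.02786232]
 [  0.           0.           1.        ]] [[-0.64731603  0.76221366 -0.00350474]
 [ 0.47700603  0.40150624 -0.7818299 ]
 [-0.59451426 -0.50776281 -0.62348194]] [ 0.28491237 -0.15181984  1.53657713]
top [[447.28448515   0.         255.93577308]
 [  0.         447.28448515 190.79084613]
 [  0.           0.           1.        ]] [[-0.00679786 -0.99996508 -0.00486115]
 [-0.97535124  0.00770256 -0.22052354]
 [ 0.22055329  0.00324224 -0.97536954]] [0.01863774 0.44503835 1.57067364]
wrist [[284.6717022    0.         253.11082679]
 [  0.         284.6717022  191.56977037]
 [  0.           0.           1.        ]] [[ 0.26968903 -0.96294461 -0.00234624]
 [-0.92058409 -0.25853845  0.29271627]
 [-0.28247614 -0.07678245 -0.95619647]] [-0.67518407 -0.03833505  0.37987571]
```

View pics/top0.png

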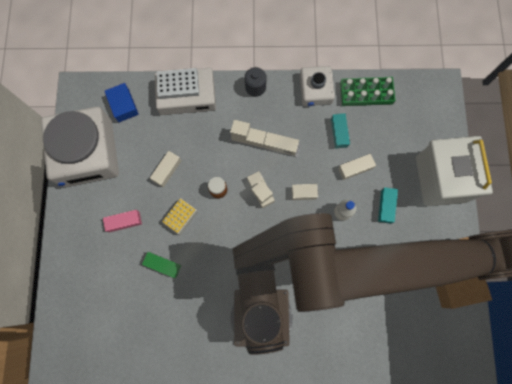

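View pics/scene0.png

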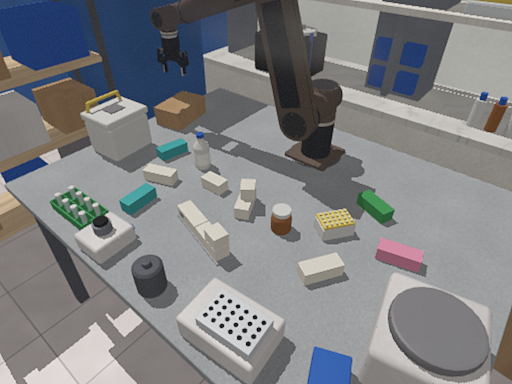

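View pics/wrist0.png

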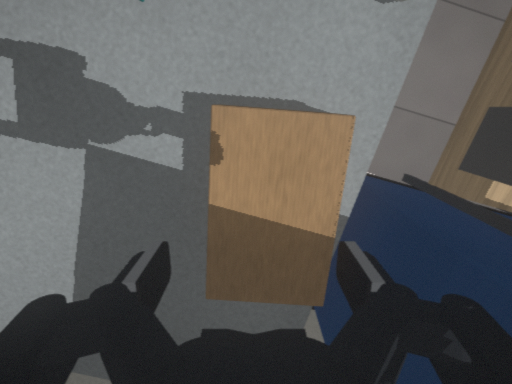

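```bash
cat > h.py <<'E'
from plant import *
import cv2, numpy as np
from scipy.spatial.transform import Rotation as Ro
def bp(c,u,v,z):
    K,R,t=[np.array(c[k]) for k in("intrinsics","R","t")]
    d=R.T@np.linalg.inv(K)@np.array([u,v,1.]); o=-R.T@t
    return o+d*(z-o[2])/d[2]
def pr(c,X):
    p=np.array(c["intrinsics"])@(np.array(c["R"])@np.array(X).T+np.array(c["t"])[:,None]); return (p[:2]/p[2]).T
def snap(name,fn,crop=None,s=1):
    c=read_camera(name); im=cv2.cvtColor(c["frame"],cv2.COLOR_RGB2BGR)
    if crop: im=im[crop[1]:crop[3],crop[0]:crop[2]]
    cv2.imwrite(f"pics/{fn}.png",cv2.resize(im,None,fx=s,fy=s,interpolation=cv2.INTER_CUBIC))
    import pickle; pickle.dump({k:np.array(v) for k,v in c.items()},open(f"pics/{fn}.pkl","wb"))
    return c
def load(fn):
    import pickle; return pickle.load(open(f"pics/{fn}.pkl","rb"))
def pose():
    s=get_state(); R=Ro.from_quat(s["tcp_rot"]).as_matrix(); return s,np.array(s["eef_pos"]),R
def plan(x,y,zg,yaw):
    """grasp-point target; yaw = world angle of tool x (jaw axis), mod pi. Prints rotation first, then shift in rotated frame, and shift in the current frame"""
    s,p,R=pose(); th=np.arctan2(R[1,0],R[0,0]); d=(yaw-th+np.pi/2)%np.pi-np.pi/2
    g=p+R[:,2]*.155; tilt=np.degrees(np.arccos(-R[2,2]))
    # desired tcp
    des=np.array([x,y,zg+.155]); D=des-p
    a=R.T@D*1000
    c_,s_=np.cos(yaw if abs(np.cos(yaw-th-d)-1)<1e-6 else yaw+np.pi),0
    y2=th+d; X=np.array([np.cos(y2),np.sin(y2),0]);Y=np.array([np.sin(y2),-np.cos(y2),0])
    print("t %.2f grasp now %s tilt %.2f yaw %.2f q6 %.2f"%(s["time"],np.round(g*1000,1),tilt,np.degrees(th),s["qpos"][5]))
    print("rz %.2f deg | shift in present frame %s | in turned frame %.1f %.1f %.1f | rows>= %.1f"%(-np.degrees(d),np.round(a,1),D@X*1e3,D@Y*1e3,-D[2]*1e3,max(np.linalg.norm(D)/.0417,abs(np.degrees(d))/7.16)))
E
python3 - <<'E'
from h import *
c=snap("top","top1",(140,110,400,230),3)
s,p,R=pose(); w=read_camera("wrist"); print("wrist cam in tool", R.T@(-w["R"].T@w["t"]-p), R.T@w["R"].T[:,2])
for n,u,v,z in [("a",260,188,.06),("off",305,191,.045),("b",165,168,.045),("c",357,166,.045),("wl",232,133,.1),("wr",297,146,.051),("bottle",347,212,.0),("jar",217,187,.085),("rack",180,215,.06)]: print(n,bp(c,u,v,z).round(3))
E
```

```text
wrist cam in tool [ 0.00141143 -0.07395394  0.03059856] [-4.48289194e-04  2.93020807e-01  9.56105959e-01]
a [0.453 0.001 0.06 ]
off [ 0.444 -0.163  0.045]
b [0.535 0.349 0.045]
c [ 0.537 -0.357  0.045]
wl [0.649 0.1   0.1  ]
wr [ 0.614 -0.138  0.051]
bottle [ 0.373 -0.32   0.   ]
jar [0.452 0.153 0.085]
rack [0.357 0.286 0.06 ]
```

View pics/top1.png

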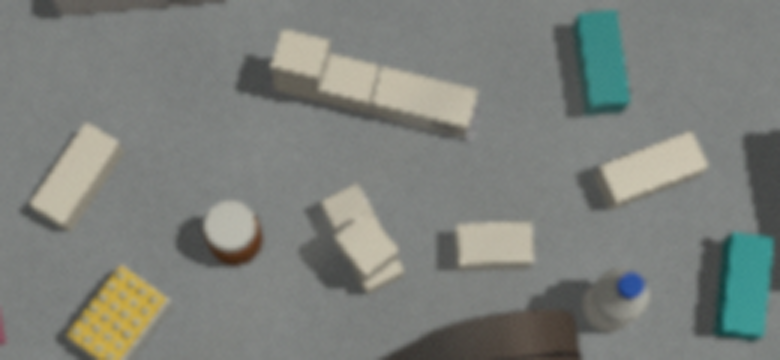

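Run:
```python
from h import *
plan(.59,-.17,.255,np.radians(-14))
```

```text
t 0.25 grasp now [ 182.5 -649.6  249.1] tilt 0.06 yaw -74.31 q6 -0.15
rz -60.31 deg | shift in present frame [-351.7 -522.    -5.5] | in turned frame 279.3 -564.0 -5.9 | rows>= 15.1
```

```bash
python3 -m jog '[{"x":-22,"y":-32.6},{"x":-22,"y":-32.6},{"x":-22,"y":-32.6},{"x":-22,"y":-32.6},{"x":-22,"y":-32.6},{"x":-22,"y":-32.6},{"x":-22,"y":-32.6},{"x":-22,"y":-32.6}]' 60
python3 - <<'E'
from h import *
plan(.59,-.17,.255,np.radians(-14))
E
```

```text
t 0.25 grasp now [ 182.5 -649.6  249.1] tilt 0.06 yaw -74.31 q6 -0.15
rz -60.31 deg | shift in present frame [-351.7 -522.    -5.5] | in turned frame 279.3 -564.0 -5.9 | rows>= 15.1$[0]: bad value
```

```bash
python3 -m jog '[{"grip":0,"x":-22,"y":-32.6,"z":0,"rx":0,"ry":0,"rz":0}]' 60; python3 -m jog --help
```

```text
time: 0.33
eef_pos: [0.2047, -0.6226, 0.404]
tcp_rot: [0.795, -0.606, -0.0, 0.001]
contact_force: [0.6, -0.7, 0.0]
opening: 1.0invalid input: not JSON, or not a number
```

```bash
python3 -m jog '[{"grip":0,"x":-22,"y":-32.6},{"grip":0,"x":-22,"y":-32.6},{"grip":0,"x":-22,"y":-32.6},{"grip":0,"x":-22,"y":-32.6},{"grip":0,"x":-22,"y":-32.6},{"grip":0,"x":-22,"y":-32.6},{"grip":0,"x":-22,"y":-32.6}]'
python3 - <<'E'
from h import *
plan(.59,-.17,.255,np.radians(-14))
E
```

```text
t 0.33 grasp now [ 204.4 -623.   249. ] tilt 0.17 yaw -74.62 q6 -0.10
rz -60.62 deg | shift in present frame [-334.2 -491.5   -7.7] | in turned frame 264.4 -532.4 -6.0 | rows>= 14.3$[0]: bad value
```

```bash
python3 -m jog '[{"grip":0,"x":-22,"y":-32.6,"z":0,"rx":0,"ry":0,"rz":0},{"grip":0,"x":-22,"y":-32.6,"z":0,"rx":0,"ry":0,"rz":0},{"grip":0,"x":-22,"y":-32.6,"z":0,"rx":0,"ry":0,"rz":0},{"grip":0,"x":-22,"y":-32.6,"z":0,"rx":0,"ry":0,"rz":0},{"grip":0,"x":-22,"y":-32.6,"z":0,"rx":0,"ry":0,"rz":0},{"grip":0,"x":-22,"y":-32.6,"z":0,"rx":0,"ry":0,"rz":0}]'
python3 - <<'E'
from h import *
plan(.59,-.17,.255,np.radians(-14))
E
```

```text
time: 0.83
eef_pos: [0.3614, -0.4382, 0.4047]
tcp_rot: [0.797, -0.604, 0.0, 0.0]
contact_force: [0.5, -0.5, 0.6]
opening: 1.005
t 0.83 grasp now [ 361.5 -438.2  249.7] tilt 0.01 yaw -74.33 q6 0.24
rz -60.33 deg | shift in present frame [-196.5 -292.5   -5.3] | in turned frame 156.9 -315.5 -5.3 | rows>= 8.5
```

```bash
cat >> h.py <<'E'
def planc(x,y,zg,yawdeg,N):
    "combined: N equal rows turning and shifting (shift in pre-row axes)"
    s,p,R=pose(); th=np.arctan2(R[1,0],R[0,0]); d=(np.radians(yawdeg)-th+np.pi/2)%np.pi-np.pi/2
    D=np.array([x,y,zg+.155])-p
    A=sum(np.array([[np.cos(a),np.sin(a)],[np.sin(a),-np.cos(a)]]) for a in th+d/N*np.arange(N))
    v=np.linalg.solve(A,D[:2])*1e3
    print("t %.2f yaw %.1f q6 %.2f per row x2 y %s z %.1f rz %.2f  len %.1f"%(s["time"],np.degrees(th),s["qpos"][5],v.round(2),-D[2]/N*1e3,-np.degrees(d)/N,np.hypot(np.hypot(*v),D[2]/N*1e3)))
E
python3 - <<'E'
from h import *
planc(.59,-.17,.255,-14,9)
E
```

```text
t 0.83 yaw -74.3 q6 0.24 per row x2 y [ -5.05 -40.69] z -0.6 rz -6.70  len 41.0
```

```bash
python3 -m jog '[{"grip":0,"x":-5,"y":-40.5,"z":0,"rx":0,"ry":0,"rz":-6.7},{"grip":0,"x":-5,"y":-40.5,"z":0,"rx":0,"ry":0,"rz":-6.7},{"grip":0,"x":-5,"y":-40.5,"z":0,"rx":0,"ry":0,"rz":-6.7},{"grip":0,"x":-5,"y":-40.5,"z":0,"rx":0,"ry":0,"rz":-6.7},{"grip":0,"x":-5,"y":-40.5,"z":0,"rx":0,"ry":0,"rz":-6.7},{"grip":0,"x":-5,"y":-40.5,"z":0,"rx":0,"ry":0,"rz":-6.7},{"grip":0,"x":-5,"y":-40.5,"z":0,"rx":0,"ry":0,"rz":-6.7},{"grip":0,"x":-5,"y":-40.5,"z":0,"rx":0,"ry":0,"rz":-6.7}]';python3 -m jog '[{"grip":0,"x":-5,"y":-40.5,"z":0,"rx":0,"ry":0,"rz":-6.7},{"grip":0,"x":0,"y":0,"z":0,"rx":0,"ry":0,"rz":0},{"grip":0,"x":0,"y":0,"z":0,"rx":0,"ry":0,"rz":0}]'
python3 - <<'E'
from h import *
plan(.59,-.17,.255,np.radians(-14))
snap("wrist","w1",None,1.5)
E
```

```text
time: 1.5
eef_pos: [0.5797, -0.211, 0.4046]
tcp_rot: [0.984, -0.177, 0.0, 0.0]
contact_force: [0.4, -0.6, 0.2]
opening: 1.0
time: 1.75
eef_pos: [0.5887, -0.1708, 0.4046]
tcp_rot: [0.993, -0.12, -0.0, 0.0]
contact_force: [-0.4, -0.4, -0.3]
opening: 1.002
t 1.75 grasp now [ 588.7 -170.8  249.6] tilt 0.02 yaw -13.82 q6 -0.21
rz 0.18 deg | shift in present frame [ 1.1 -1.1 -5.4] | in turned frame 1.0 -1.1 -5.4 | rows>= 0.1
```

View pics/w1.png

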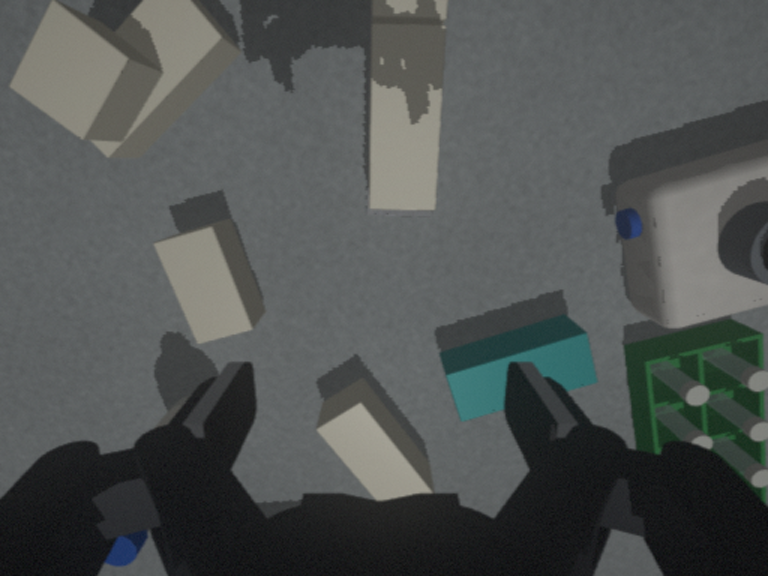

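```bash
python3 -m jog '[{"grip":0,"x":0,"y":-40,"z":0,"rx":0,"ry":0,"rz":0},{"grip":0,"x":0,"y":-40,"z":0,"rx":0,"ry":0,"rz":0},{"grip":0,"x":0,"y":-40,"z":0,"rx":0,"ry":0,"rz":0},{"grip":0,"x":0,"y":-40,"z":0,"rx":0,"ry":0,"rz":0},{"grip":0,"x":0,"y":0,"z":0,"rx":0,"ry":0,"rz":0},{"grip":0,"x":0,"y":0,"z":0,"rx":0,"ry":0,"rz":0}]'
python3 - <<'E'
from h import *
snap("wrist","w2",None,1.5)
E
```

```text
time: 2.3
eef_pos: [0.6272, -0.0176, 0.4046]
tcp_rot: [0.993, -0.122, -0.0, 0.0]
contact_force: [0.3, -0.1, -0.7]
opening: 1.002
```

View pics/w2.png

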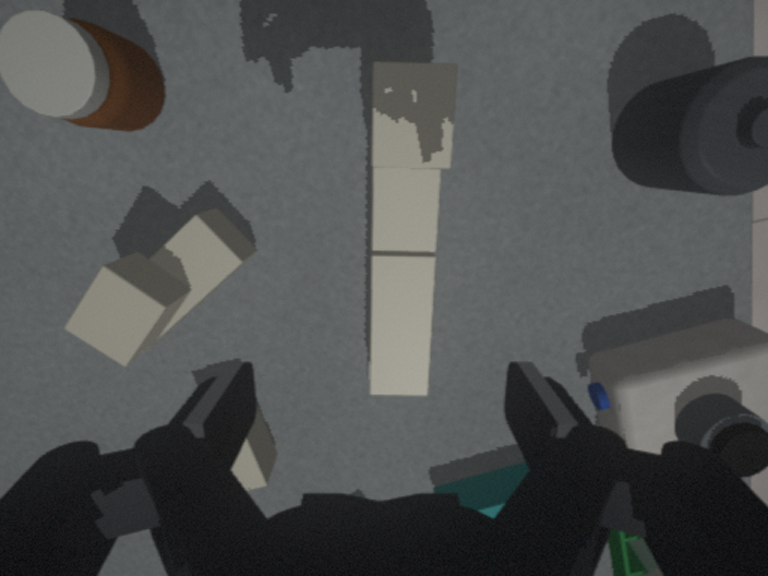

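Run:
```python
from h import *
for f,n,(a,b,c_,d) in [("w2","z1",(235,30,315,125)),("w2","z2",(235,155,315,275)),("w2","z3",(35,130,175,250)),("w1","z4",(200,255,300,340))]:
    im=cv2.cvtColor(load(f)["frame"],cv2.COLOR_RGB2BGR)[b:d,a:c_]
    cv2.imwrite(f"pics/{n}.png",cv2.resize(im,None,fx=5,fy=5,interpolation=cv2.INTER_CUBIC))
```

```text
(no output)
```

View pics/z1.png

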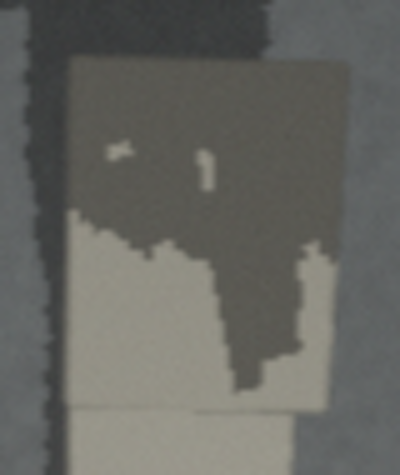

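View pics/z2.png

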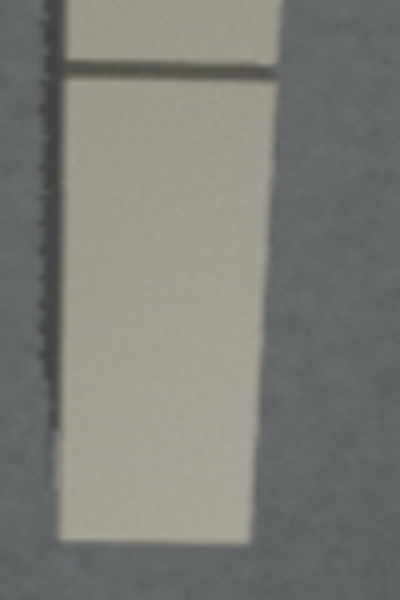

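View pics/z3.png

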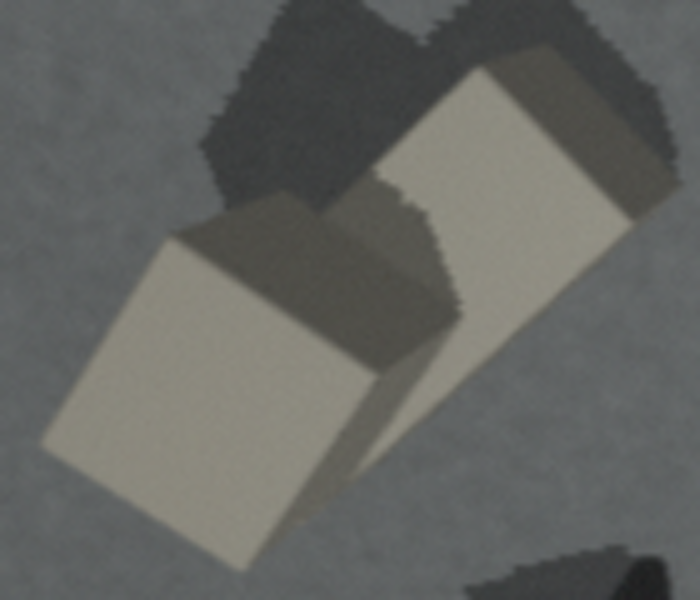

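View pics/z4.png

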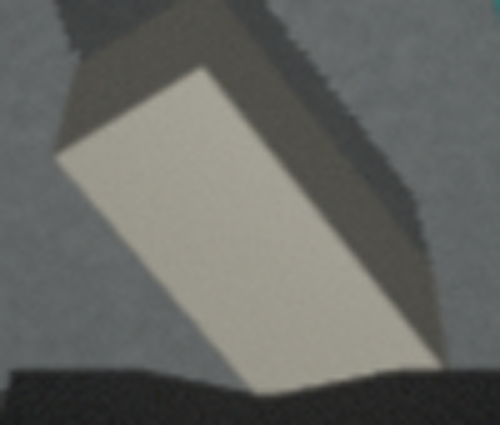

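```bash
cat >> h.py <<'E'
from scipy.optimize import least_squares
def fit(c,obs,x0,name=""):
    """obs: list of (local xyz in object frame, (u,v)); solve x,y,yaw"""
    L=np.array([o[0] for o in obs],float);U=np.array([o[1] for o in obs],float)
    def W(q): 
        cs,sn=np.cos(q[2]),np.sin(q[2]); return np.c_[q[0]+cs*L[:,0]-sn*L[:,1],q[1]+sn*L[:,0]+cs*L[:,1],L[:,2]]
    r=least_squares(lambda q:(pr(c,W(q))-U).ravel(),x0,x_scale=[.01,.01,.1])
    print(name,"x %.1f y %.1f mm yaw %.2f deg"%(r.x[0]*1e3,r.x[1]*1e3,np.degrees(r.x[2])),"res px",r.fun.reshape(-1,2).round(1).tolist())
    return r.x
def un(pts,off,s=5): return [((u+.5)/s-.5+off[0],(v+.5)/s-.5+off[1]) for u,v in pts]
E
cat > m1.py <<'E'
from h import *
c=load("w2")
st=un([(69,58),(350,62),(326,411),(65,408)],(235,30))
b2=un([(64,79),(277,80),(250,543),(59,541),(66,62),(278,66)],(235,155))
for z,ps in((.096,st),(.051,b2)):
    P=[bp(c,u,v,z)*1e3 for u,v in ps]; print(np.round(P,1)[:,:2].tolist(), "dists",[round(np.linalg.norm(P[i]-P[i-1]),1) for i in range(4)])
# wall frame: x toward starter? take x axis pointing to +y world (starter at +94.5)
mm=1e-3
obs=[((124.5*mm,-25*mm if 0 else 25*mm,.096),st[0]),((124.5*mm,-25*mm,.096),st[1]),((64.5*mm,-25*mm,.096),st[2]),((64.5*mm,25*mm,.096),st[3]),
((-1.5*mm,25*mm,.051),b2[0]),((-1.5*mm,-25*mm,.051),b2[1]),((-124.5*mm,-25*mm,.051),b2[2]),((-124.5*mm,25*mm,.051),b2[3]),((1.5*mm,25*mm,.051),b2[4]),((1.5*mm,-25*mm,.051),b2[5])]
w=fit(c,obs,(.63,-.02,np.radians(76)),"wall")
w=fit(c,obs[:4],(.63,-.02,np.radians(76)),"starter")
w=fit(c,obs[4:],(.63,-.02,np.radians(76)),"bottom")
h=un([(167,237),(378,374),(243,572),(40,445)],(35,130))
P=[bp(c,u,v,.09)*1e3 for u,v in h]; print(np.round(P,1)[:,:2].tolist(), "dists",[round(np.linalg.norm(P[i]-P[i-1]),1) for i in range(4)])
a=un([(481,67),(633,223),(362,475)],(35,130))
P=[bp(c,u,v,.045)*1e3 for u,v in a]; print(np.round(P,1)[:,:2].tolist(), "dists",[round(np.linalg.norm(P[i]-P[i-1]),1) for i in range(3)])
c1=load("w1")
f=un([(53,155),(204,67),(443,362)],(200,255))
P=[bp(c1,u,v,.045)*1e3 for u,v in f]; print(np.round(P,1)[:,:2].tolist(), "dists",[round(np.linalg.norm(P[i]-P[i-1]),1) for i in range(3)])
E
python3 m1.py
```

```text
[[653.7, 105.7], [701.5, 93.1], [685.8, 36.1], [638.3, 48.5]] dists [np.float64(59.2), np.float64(49.4), np.float64(59.1), np.float64(49.1)]
[[620.6, -16.3], [668.5, -28.5], [636.8, -146.0], [589.3, -133.6], [622.1, -12.5], [669.4, -25.3]] dists [np.float64(49.6), np.float64(49.4), np.float64(121.8), np.float64(49.1)]
wall x 645.2 y -20.4 mm yaw 74.94 deg res px [[-0.4, -0.7], [0.2, -0.3], [0.5, 0.7], [-0.4, 0.3], [-0.1, -0.7], [0.4, -0.2], [0.4, 0.7], [-0.3, 0.5], [-0.5, 0.1], [0.3, 0.1]]
starter x 645.4 y -20.5 mm yaw 75.03 deg res px [[-0.4, -0.6], [0.2, -0.3], [0.6, 0.7], [-0.4, 0.4]]
bottom x 645.2 y -20.4 mm yaw 74.98 deg res px [[-0.2, -0.8], [0.3, -0.2], [0.4, 0.7], [-0.3, 0.4], [-0.5, 0.1], [0.3, 0.0]]
[[442.9, 30.0], [473.5, -8.4], [426.6, -44.6], [396.7, -6.0]] dists [np.float64(58.6), np.float64(49.1), np.float64(59.2), np.float64(48.9)]
[[498.1, 46.0], [519.7, 2.7], [432.1, -42.3]] dists [np.float64(110.3), np.float64(48.4), np.float64(98.5)]
[[494.2, -312.2], [540.4, -295.8], [582.1, -403.9]] dists [np.float64(127.0), np.float64(49.1), np.float64(115.9)]
```

Run:
```python
from h import *
planc(.539,-.361,.13,20,9)
```

```text
t 2.35 yaw -14.1 q6 0.05 per row x2 y [-10.65  38.38] z 13.3 rz -3.78  len 42.0
```

```bash
python3 -m jog '[{"grip":0,"x":-10.6,"y":38,"z":12,"rx":0,"ry":0,"rz":-3.8},{"grip":0,"x":-10.6,"y":38,"z":12,"rx":0,"ry":0,"rz":-3.8},{"grip":0,"x":-10.6,"y":38,"z":12,"rx":0,"ry":0,"rz":-3.8},{"grip":0,"x":-10.6,"y":38,"z":12,"rx":0,"ry":0,"rz":-3.8},{"grip":0,"x":-10.6,"y":38,"z":12,"rx":0,"ry":0,"rz":-3.8},{"grip":0,"x":-10.6,"y":38,"z":12,"rx":0,"ry":0,"rz":-3.8},{"grip":0,"x":-10.6,"y":38,"z":12,"rx":0,"ry":0,"rz":-3.8},{"grip":0,"x":-10.6,"y":38,"z":12,"rx":0,"ry":0,"rz":-3.8}]'; python3 -m jog '[{"grip":0,"x":-10.6,"y":38,"z":12,"rx":0,"ry":0,"rz":-3.8},{"grip":0,"x":0,"y":0,"z":0,"rx":0,"ry":0,"rz":0},{"grip":0,"x":0,"y":0,"z":0,"rx":0,"ry":0,"rz":0}]'
python3 - <<'E'
from h import *
plan(.539,-.361,.028,np.radians(20))
snap("wrist","w3",None,1.5)
E
```

```text
time: 3.02
eef_pos: [0.5369, -0.3215, 0.3084]
tcp_rot: [0.99, 0.142, -0.0, 0.0]
contact_force: [0.3, 0.1, 1.0]
opening: 1.001
time: 3.27
eef_pos: [0.5377, -0.3609, 0.2952]
tcp_rot: [0.985, 0.171, -0.001, -0.001]
contact_force: [0.4, 0.6, 0.3]
opening: 1.002
t 3.27 grasp now [ 537.4 -360.7  140.2] tilt 0.14 yaw 19.75 q6 -1.09
rz -0.25 deg | shift in present frame [  1.4   0.8 112.2] | in turned frame 1.2 0.6 112.2 | rows>= 2.7
```

View pics/w3.png

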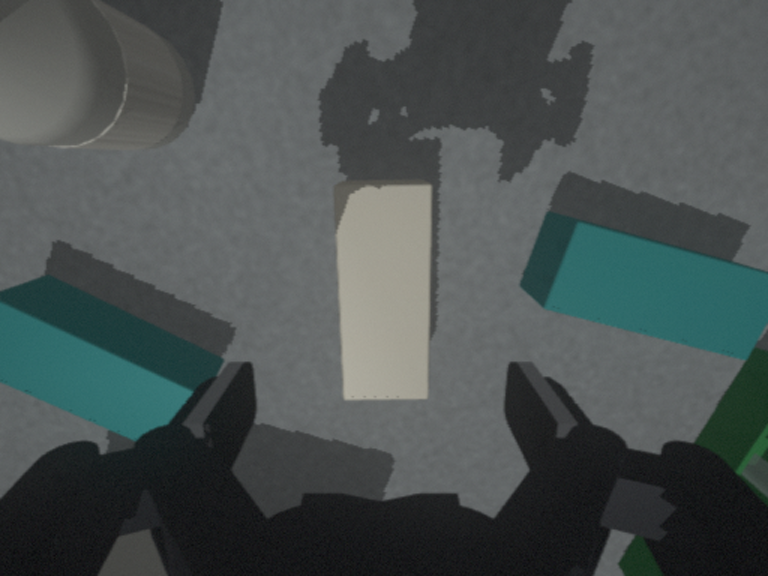

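Run:
```python
from h import *
c=load("w3"); U=un([(334,184),(431.5,184),(428,399),(344,400)],(0,0),1.5)
H=.0615;B=.025;z=.045
P=[bp(c,u,v,z)*1e3 for u,v in U];print([round(np.linalg.norm(P[i]-P[i-1]),1) for i in range(4)])
fit(c,[((H,B,z),U[0]),((H,-B,z),U[1]),((-H,-B,z),U[2]),((-H,B,z),U[3])],(.54,-.36,np.radians(110)),"c")
```

```text
[np.float64(122.9), np.float64(48.8), np.float64(122.1), np.float64(49.1)]
c x 539.0 y -360.9 mm yaw 110.61 deg res px [[-0.7, 0.3], [0.9, -0.7], [0.4, 0.3], [-0.7, 0.4]]
```

```bash
python3 -m jog '[{"grip":0,"x":1.4,"y":0.5,"z":38,"rx":0,"ry":0,"rz":-0.8},{"grip":0,"x":0,"y":0,"z":38,"rx":0,"ry":0,"rz":0},{"grip":0,"x":0,"y":0,"z":30,"rx":0,"ry":0,"rz":0},{"grip":0,"x":0,"y":0,"z":6,"rx":0,"ry":0,"rz":0},{"grip":0,"x":0,"y":0,"z":0,"rx":0,"ry":0,"rz":0},{"grip":0.6,"x":0,"y":0,"z":0,"rx":0,"ry":0,"rz":0},{"grip":0.6,"x":0,"y":0,"z":0,"rx":0,"ry":0,"rz":0},{"grip":0.6,"x":0,"y":0,"z":0,"rx":0,"ry":0,"rz":0}]' 60
python3 - <<'E'
from h import *
plan(.539,-.361,.028,np.radians(20.6))
E
```

```text
time: 3.98
eef_pos: [0.5423, -0.3576, 0.1882]
tcp_rot: [0.983, 0.183, 0.001, 0.002]
contact_force: [-3.1, -1.0, 2.4]
opening: 0.605
t 3.98 grasp now [ 542.8 -358.2   33.2] tilt 0.28 yaw 21.03 q6 -1.10
rz 0.43 deg | shift in present frame [-4.3  2.   5.2] | in turned frame -4.3 2.0 5.2 | rows>= 0.2
```

```bash
python3 -m jog '[{"grip":0.8,"x":0,"y":0,"z":0,"rx":0,"ry":0,"rz":0},{"grip":0.8,"x":0,"y":0,"z":0,"rx":0,"ry":0,"rz":0},{"grip":0.8,"x":0,"y":0,"z":0,"rx":0,"ry":0,"rz":0}]' 60
python3 - <<'E'
from h import *
plan(.539,-.361,.028,np.radians(20.6))
snap("wrist","w4",None,1.5)
E
```

```text
time: 4.23
eef_pos: [0.5426, -0.3577, 0.1884]
tcp_rot: [0.983, 0.182, 0.002, 0.002]
contact_force: [-0.8, 0.3, 6.5]
opening: 0.575
t 4.23 grasp now [ 543.2 -358.4   33.4] tilt 0.32 yaw 21.00 q6 -1.10
rz 0.40 deg | shift in present frame [-4.5  1.7  5.4] | in turned frame -4.5 1.8 5.4 | rows>= 0.2
```

View pics/w4.png

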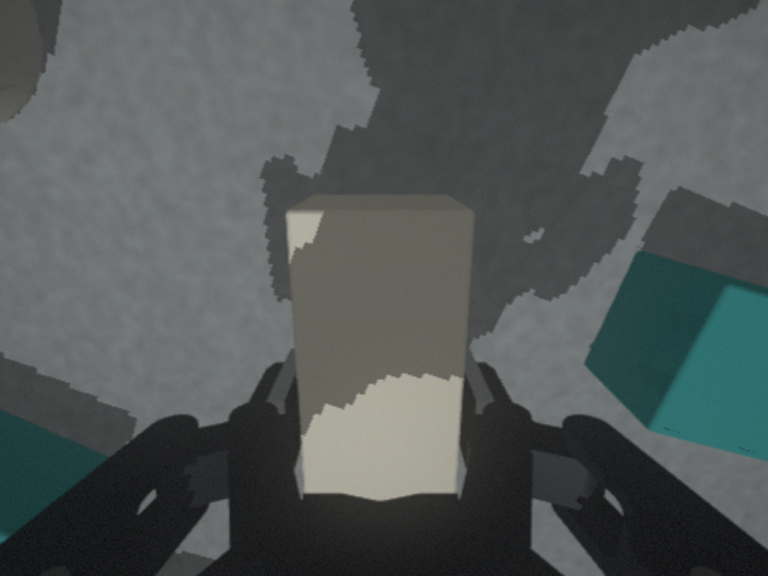

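```bash
python3 -m jog '[{"grip":0.8,"x":0,"y":0,"z":-20,"rx":0,"ry":0,"rz":0},{"grip":0.8,"x":0,"y":0,"z":-40,"rx":0,"ry":0,"rz":0},{"grip":0.8,"x":0,"y":0,"z":-40,"rx":0,"ry":0,"rz":0},{"grip":0.8,"x":0,"y":0,"z":-30,"rx":0,"ry":0,"rz":0}]' 60
python3 - <<'E'
from h import *
planc(.645,-.0204,.16,-15,9)
E
```

```text
time: 4.62
eef_pos: [0.5417, -0.3567, 0.3185]
tcp_rot: [0.983, 0.182, 0.001, 0.001]
contact_force: [1.1, -1.7, -1.9]
opening: 0.576
t 4.62 yaw 21.0 q6 -1.10 per row x2 y [ 14.92 -36.82] z 0.4 rz 4.00  len 39.7
```

```bash
python3 -m jog '[{"grip":0.8,"x":14.8,"y":-36.8,"z":0,"rx":0,"ry":0,"rz":4},{"grip":0.8,"x":14.8,"y":-36.8,"z":0,"rx":0,"ry":0,"rz":4},{"grip":0.8,"x":14.8,"y":-36.8,"z":0,"rx":0,"ry":0,"rz":4},{"grip":0.8,"x":14.8,"y":-36.8,"z":0,"rx":0,"ry":0,"rz":4},{"grip":0.8,"x":14.8,"y":-36.8,"z":0,"rx":0,"ry":0,"rz":4},{"grip":0.8,"x":14.8,"y":-36.8,"z":0,"rx":0,"ry":0,"rz":4},{"grip":0.8,"x":14.8,"y":-36.8,"z":0,"rx":0,"ry":0,"rz":4},{"grip":0.8,"x":14.8,"y":-36.8,"z":0,"rx":0,"ry":0,"rz":4}]' 60;  python3 -m jog '[{"grip":0.8,"x":14.8,"y":-36.8,"z":0,"rx":0,"ry":0,"rz":4},{"grip":0.8,"x":0,"y":0,"z":0,"rx":0,"ry":0,"rz":0},{"grip":0.8,"x":0,"y":0,"z":0,"rx":0,"ry":0,"rz":0}]'
python3 - <<'E'
from h import *
plan(.645,-.0204,.14,np.radians(-15))
snap("wrist","w5",None,1.5)
E
```

```text
time: 5.28
eef_pos: [0.622, -0.0517, 0.3153]
tcp_rot: [0.995, -0.098, 0.0, -0.0]
contact_force: [0.3, -1.3, -2.6]
opening: 0.575
time: 5.53
eef_pos: [0.6442, -0.0183, 0.3151]
tcp_rot: [0.992, -0.129, 0.0, -0.0]
contact_force: [-1.0, 0.1, -2.6]
opening: 0.574
t 5.53 grasp now [644.3 -18.3 160.1] tilt 0.03 yaw -14.78 q6 0.07
rz 0.22 deg | shift in present frame [ 1.3  1.8 20.1] | in turned frame 1.3 1.8 20.1 | rows>= 0.5
```

View pics/w5.png

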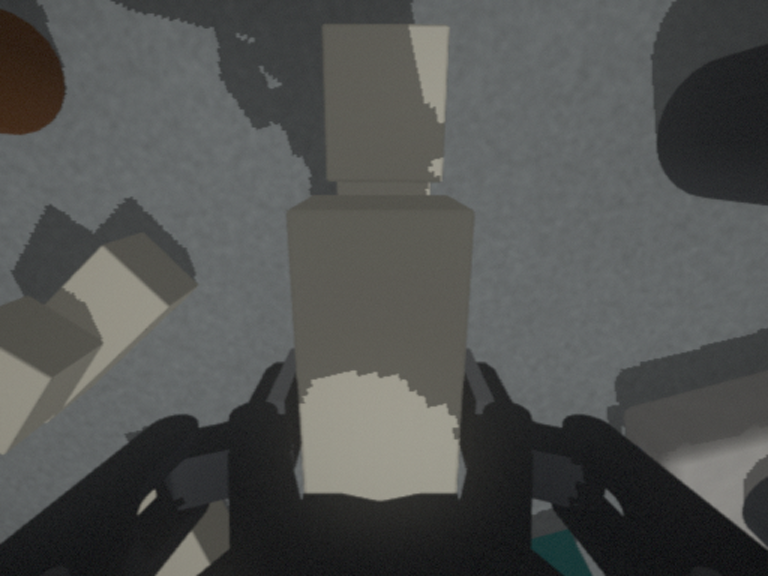

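Run:
```python
from h import *
im=cv2.cvtColor(load("w5")["frame"],cv2.COLOR_RGB2BGR)[5:155,185:325]
cv2.imwrite("pics/z5.png",cv2.resize(im,None,fx=4,fy=4,interpolation=cv2.INTER_CUBIC))
```

```text
(no output)
```

View pics/z5.png

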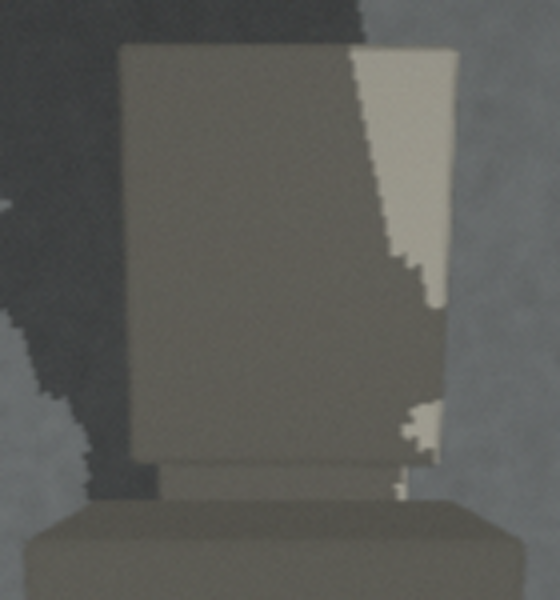

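```bash
cat >> h.py <<'E'
def rel(c,P,w):
    "world xy -> wall frame mm, w=(x,y,yaw)"
    d=np.array(P[:2])-np.array(w[:2]); return np.round(np.array([d[0]*np.cos(w[2])+d[1]*np.sin(w[2]),-d[0]*np.sin(w[2])+d[1]*np.cos(w[2])])*1e3,1)
E
python3 - <<'E'
from h import *
c=load("w5"); st=un([(121,44),(458,50),(437,463),(132,461)],(185,5),4)
P=[bp(c,u,v,.096)*1e3 for u,v in st];print([round(np.linalg.norm(P[i]-P[i-1]),1) for i in range(4)])
w=fit(c,[((.1245,.025,.096),st[0]),((.1245,-.025,.096),st[1]),((.0645,-.025,.096),st[2]),((.0645,.025,.096),st[3])],(.645,-.02,np.radians(75)),"wall by starter")
w0=(.6452,-.0204,np.radians(75))
zg=.160
for n,pts,z in (("top",[(24,540),(525,542)],zg+.0116),("bot",[(91,501),(455,502)],zg-.0334)):
    Q=[bp(c,u,v,z) for u,v in un(pts,(185,5),4)]
    e=Q[0]-Q[1]; m=(Q[0]+Q[1])/2
    print(n,"width %.1f"%(np.linalg.norm(e)*1e3),"edge yaw",np.degrees(np.arctan2(-e[0],e[1])).round(2),"mid in wall",rel(c,m,w0))
print("grasp in wall",rel(c,(.6443,-.0183),w0))
E
```

```text
[np.float64(58.9), np.float64(49.1), np.float64(58.5), np.float64(49.0)]
wall by starter x 644.8 y -20.3 mm yaw 74.56 deg res px [[-0.8, -0.7], [0.9, -1.2], [0.6, 1.4], [-0.8, 1.1]]
top width 49.2 edge yaw 74.96 mid in wall [61.5  1.4]
bot width 49.5 edge yaw 75.03 mid in wall [61.6  1.6]
grasp in wall [1.8 1.4]
```

Run:
```python
from h import *
c=load("w5"); st=un([(121,44),(458,50),(437,463),(132,461)],(185,5),4)
w0=(.6452,-.0204,np.radians(75))
for p in st: print(rel(c,bp(c,*p,.096),w0))
cc=-c["R"].T@c["t"]; print("cam",rel(c,cc,w0),cc)
```

```text
[124.3  24. ]
[123.6 -25.1]
[ 65.2 -24.7]
[65.3 24.4]
cam [74.8  1.5] [0.66313607 0.05220861 0.28446534]
```

```bash
python3 -m jog '[{"grip":0.8,"x":1.7,"y":-0.5,"z":0,"rx":0,"ry":0,"rz":0},{"grip":0.8,"x":0,"y":0,"z":20,"rx":0,"ry":0,"rz":0},{"grip":0.8,"x":0,"y":0,"z":20,"rx":0,"ry":0,"rz":0},{"grip":0.8,"x":0,"y":0,"z":20,"rx":0,"ry":0,"rz":0},{"grip":0.8,"x":0,"y":0,"z":9,"rx":0,"ry":0,"rz":0},{"grip":0.8,"x":0,"y":0,"z":0,"rx":0,"ry":0,"rz":0},{"grip":0.8,"x":0,"y":0,"z":0,"rx":0,"ry":0,"rz":0}]'
python3 - <<'E'
from h import *
plan(.645,-.0204,.0844,np.radians(-15))
s,p,R=pose();print("wall",rel(0,p,(.6452,-.0204,np.radians(75))))
snap("wrist","w6",None,1.5)
E
```

```text
time: 6.17
eef_pos: [0.6453, -0.0216, 0.2456]
tcp_rot: [0.991, -0.131, -0.0, -0.0]
contact_force: [0.2, -1.3, -2.5]
opening: 0.577
t 6.17 grasp now [645.2 -21.5  90.6] tilt 0.05 yaw -15.09 q6 0.07
rz -0.09 deg | shift in present frame [-0.6 -1.   6.2] | in turned frame -0.6 -1.0 6.2 | rows>= 0.2
wall [-1.1 -0.4]
```

View pics/w6.png

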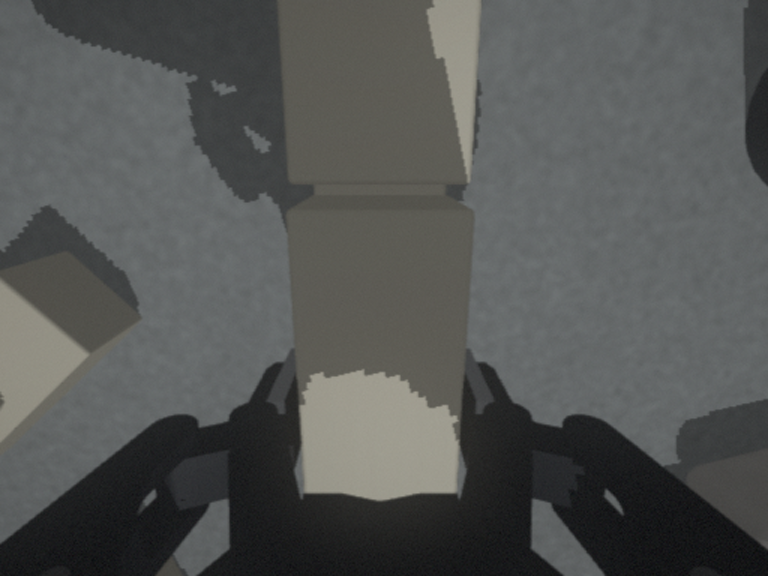

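```bash
cat > gap.py <<'E'
from h import *
import sys
E
python3 - <<'E'
from h import *
im=cv2.cvtColor(load("w6")["frame"],cv2.COLOR_RGB2BGR)[100:160,180:330]
cv2.imwrite("pics/z6.png",cv2.resize(im,None,fx=5,fy=5,interpolation=cv2.INTER_CUBIC))
for i in range(3): 
  s,p,R=pose();print(p, s["time"], s["dq"].round(3))
E
```

```text
[ 0.64583323 -0.02143623  0.24686106] 6.2167 [ 0.008 -0.013 -0.02  -0.001 -0.002  0.003]
[ 0.64583323 -0.02143623  0.24686106] 6.2167 [ 0.008 -0.013 -0.02  -0.001 -0.002  0.003]
[ 0.64583323 -0.02143623  0.24686106] 6.2167 [ 0.008 -0.013 -0.02  -0.001 -0.002  0.003]
```

View pics/z6.png

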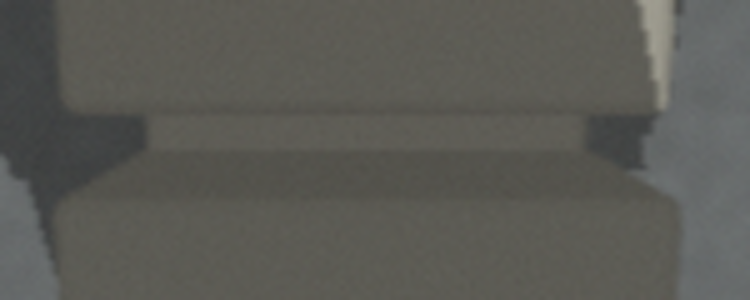

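```bash
cat > gap.py <<'E'
from h import *
w0=(.6452,-.0204,np.radians(75))
def edge(c,n,pts,off,s,z):
    Q=[bp(c,u,v,z) for u,v in un(pts,off,s)]; e=Q[0]-Q[1]; m=(Q[0]+Q[1])/2
    print(n,"width %.1f"%(np.linalg.norm(e)*1e3),"normal yaw %.2f"%np.degrees(np.arctan2(-e[0],e[1])),"mid in wall",rel(c,m,w0))
E
python3 - <<'E'
from gap import *
c=load("w6");o=(180,100)
edge(c,"starter top",[(62,112),(660,114)],o,5,.096)
edge(c,"brick top",[(53,202),(682,202)],o,5,.1026)
edge(c,"brick bot",[(148,150),(588,151)],o,5,.0576)
E
```

```text
starter top width 48.7 normal yaw 74.69 mid in wall [65. -0.]
brick top width 49.2 normal yaw 74.88 mid in wall [58.6 -0.6]
brick bot width 47.7 normal yaw 74.75 mid in wall [58.8 -0.5]
```

```bash
python3 -m jog '[{"grip":0.8,"x":-0.5,"y":-3.3,"z":0,"rx":0,"ry":0,"rz":0},{"grip":0.8,"x":0,"y":0,"z":0,"rx":0,"ry":0,"rz":0},{"grip":0.8,"x":0,"y":0,"z":3,"rx":0,"ry":0,"rz":0},{"grip":0.8,"x":0,"y":0,"z":0,"rx":0,"ry":0,"rz":0},{"grip":0.8,"x":0,"y":0,"z":0,"rx":0,"ry":0,"rz":0}]'
python3 - <<'E'
from gap import *
plan(.645,-.0204,.0844,np.radians(-15))
s,p,R=pose();print("wall",rel(0,p,w0))
snap("wrist","w7",(180,100,330,160),5)
E
```

```text
time: 6.63
eef_pos: [0.6458, -0.0172, 0.2428]
tcp_rot: [0.991, -0.131, -0.0, 0.0]
contact_force: [-0.7, 0.4, -2.6]
opening: 0.575
t 6.63 grasp now [645.8 -17.2  87.8] tilt 0.00 yaw -15.00 q6 0.08
rz 0.00 deg | shift in present frame [0.  3.3 3.4] | in turned frame 0.0 3.3 3.4 | rows>= 0.1
wall [3.3 0.2]
```

View pics/w7.png

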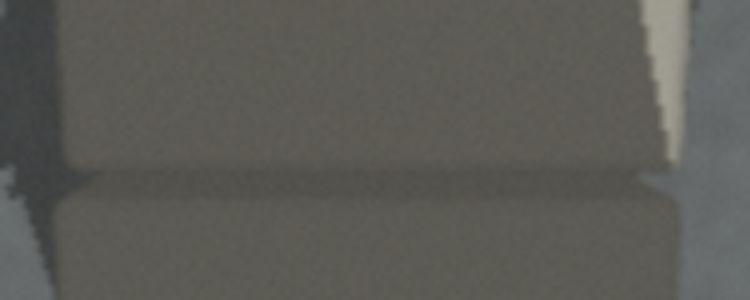

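Run:
```python
from gap import *
c=load("w7");o=(180,100)
edge(c,"starter top",[(65,165),(678,166)],o,5,.096)
edge(c,"brick top",[(53,202),(682,202)],o,5,.0994)
```

```text
starter top width 49.2 normal yaw 74.87 mid in wall [65.4 -0.3]
brick top width 49.4 normal yaw 74.97 mid in wall [62.9  0.1]
```

```bash
python3 -m jog '[{"grip":0.8,"x":0.4,"y":0.5,"z":2,"rx":0,"ry":0,"rz":0},{"grip":0.8,"x":0,"y":0,"z":1.4,"rx":0,"ry":0,"rz":0},{"grip":0.8,"x":0,"y":0,"z":0,"rx":0,"ry":0,"rz":0}]'
python3 - <<'E'
from gap import *
plan(.645,-.0204,.0844,np.radians(-15))
s,p,R=pose();print("wall",rel(0,p,w0),s["contact_force"])
snap("wrist","w8",(180,100,330,160),5)
E
```

```text
time: 6.93
eef_pos: [0.6463, -0.018, 0.2397]
tcp_rot: [0.991, -0.131, 0.0, 0.0]
contact_force: [0.1, -0.2, -0.6]
opening: 0.576
t 6.93 grasp now [646.3 -18.   84.7] tilt 0.02 yaw -15.01 q6 0.08
rz -0.01 deg | shift in present frame [-0.6  2.7  0.3] | in turned frame -0.6 2.7 0.3 | rows>= 0.1
wall [ 2.6 -0.4] [ 0.12717075 -0.23421337 -0.62342705]
```

View pics/w8.png

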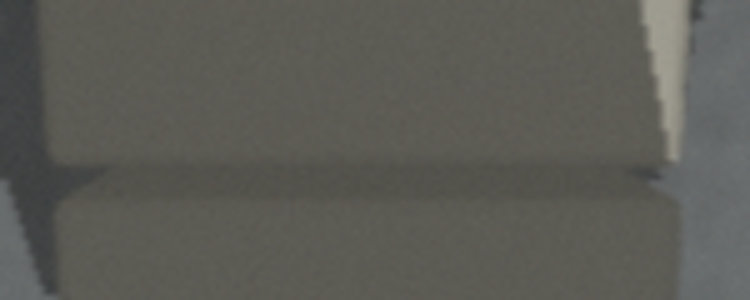

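```bash
python3 -m jog '[{"grip":0.8,"x":-0.2,"y":0,"z":0.6,"rx":0,"ry":0,"rz":0},{"grip":0.2,"x":0,"y":0,"z":0,"rx":0,"ry":0,"rz":0},{"grip":0.2,"x":0,"y":0,"z":0,"rx":0,"ry":0,"rz":0},{"grip":0.2,"x":0,"y":0,"z":0,"rx":0,"ry":0,"rz":0},{"grip":0.0,"x":0,"y":0,"z":-20,"rx":0,"ry":0,"rz":0},{"grip":0,"x":0,"y":0,"z":-40,"rx":0,"ry":0,"rz":0},{"grip":0,"x":0,"y":0,"z":-40,"rx":0,"ry":0,"rz":0},{"grip":0,"x":0,"y":0,"z":-40,"rx":0,"ry":0,"rz":0}]'
python3 - <<'E'
from gap import *
planc(.435,-.007,.2,34,8)
snap("wrist","w9",None,1.5)
E
```

```text
time: 7.65
eef_pos: [0.6457, -0.0178, 0.3797]
tcp_rot: [0.991, -0.131, -0.001, -0.0]
contact_force: [0.8, -0.6, -0.0]
opening: 1.002
t 7.65 yaw -15.0 q6 0.08 per row x2 y [-26.81  -4.43] z 3.1 rz -6.13  len 27.3
```

View pics/w9.png

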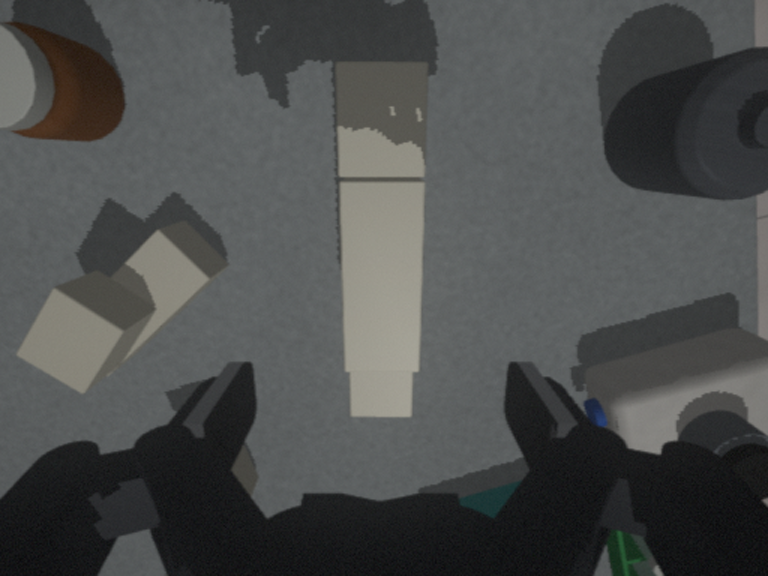

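Run:
```python
from h import *
planc(.433,-.008,.18,-52,7)
```

```text
t 7.70 yaw -15.0 q6 0.08 per row x2 y [-27.52  14.75] z 8.0 rz 5.29  len 32.2
```

```bash
python3 -m jog '[{"grip":0,"x":-27.5,"y":14.7,"z":8,"rx":0,"ry":0,"rz":5.3},{"grip":0,"x":-27.5,"y":14.7,"z":8,"rx":0,"ry":0,"rz":5.3},{"grip":0,"x":-27.5,"y":14.7,"z":8,"rx":0,"ry":0,"rz":5.3},{"grip":0,"x":-27.5,"y":14.7,"z":8,"rx":0,"ry":0,"rz":5.3},{"grip":0,"x":-27.5,"y":14.7,"z":8,"rx":0,"ry":0,"rz":5.3},{"grip":0,"x":-27.5,"y":14.7,"z":8,"rx":0,"ry":0,"rz":5.3},{"grip":0,"x":-27.5,"y":14.7,"z":8,"rx":0,"ry":0,"rz":5.3},{"grip":0,"x":0,"y":0,"z":0,"rx":0,"ry":0,"rz":0}]';python3 -m jog '[{"grip":0,"x":0,"y":0,"z":0,"rx":0,"ry":0,"rz":0}]'
python3 - <<'E'
from h import *
plan(.433,-.008,.075,np.radians(-52))
snap("wrist","w10",None,1.5)
E
```

```text
time: 8.37
eef_pos: [0.4262, -0.0056, 0.3182]
tcp_rot: [0.898, -0.44, -0.005, 0.001]
contact_force: [-0.8, 0.1, -0.2]
opening: 0.995
time: 8.45
eef_pos: [0.4302, -0.0069, 0.3217]
tcp_rot: [0.899, -0.439, -0.0, 0.0]
contact_force: [0.2, 0.9, 0.9]
opening: 1.001
t 8.45 grasp now [430.   -6.9 166.7] tilt 0.05 yaw -52.05 q6 0.66
rz -0.05 deg | shift in present frame [ 2.7 -1.6 91.7] | in turned frame 2.6 -1.6 91.7 | rows>= 2.2
```

View pics/w10.png

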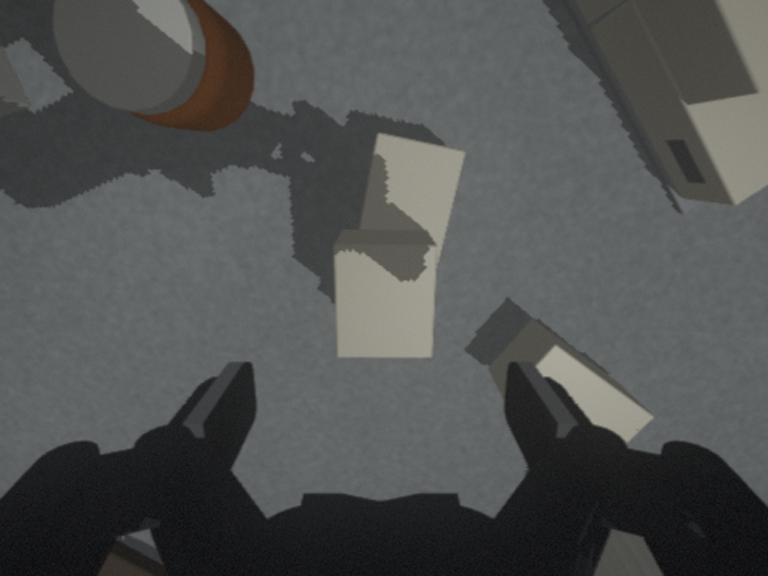

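Run:
```python
from h import *
c=load("w10"); U=un([(334,245),(437,246),(432.5,357),(338,357)],(0,0),1.5)
H=.03;B=.025;z=.09
P=[bp(c,u,v,z)*1e3 for u,v in U];print([round(np.linalg.norm(P[i]-P[i-1]),1) for i in range(4)])
q=fit(c,[((H,B,z),U[0]),((H,-B,z),U[1]),((-H,-B,z),U[2]),((-H,B,z),U[3])],(.433,-.008,np.radians(38)),"half")
A=un([(378,133),(466,152)],(0,0),1.5);print([bp(c,u,v,.045).round(4) for u,v in A])
plan(q[0],q[1],.075,q[2]-np.pi/2)
```

```text
[np.float64(58.9), np.float64(49.2), np.float64(58.4), np.float64(49.0)]
half x 434.9 y -7.6 mm yaw 37.85 deg res px [[-0.4, -0.4], [0.7, -1.0], [0.5, 1.0], [-0.7, 0.9]]
[array([0.4976, 0.046 , 0.045 ]), array([0.5195, 0.0018, 0.045 ])]
t 8.50 grasp now [431.9  -7.5 168.1] tilt 0.11 yaw -52.05 q6 0.66
rz 0.10 deg | shift in present frame [ 2.1 -2.4 93.1] | in turned frame 2.2 -2.5 93.1 | rows>= 2.2
```

```bash
python3 -m jog '[{"grip":0,"x":2.2,"y":-2.4,"z":24,"rx":0,"ry":0,"rz":0},{"grip":0,"x":0,"y":0,"z":24,"rx":0,"ry":0,"rz":0},{"grip":0,"x":0,"y":0,"z":24,"rx":0,"ry":0,"rz":0},{"grip":0,"x":0,"y":0,"z":18,"rx":0,"ry":0,"rz":0},{"grip":0,"x":0,"y":0,"z":0,"rx":0,"ry":0,"rz":0},{"grip":0,"x":0,"y":0,"z":0,"rx":0,"ry":0,"rz":0}]'
python3 - <<'E'
from h import *
plan(.4349,-.0076,.075,np.radians(-52.1))
E
```

```text
time: 9.0
eef_pos: [0.4361, -0.0081, 0.2328]
tcp_rot: [0.898, -0.439, -0.0, 0.0]
contact_force: [1.4, 0.8, -0.0]
opening: 1.002
t 9.00 grasp now [436.   -8.1  77.8] tilt 0.03 yaw -52.10 q6 0.66
rz -0.00 deg | shift in present frame [-1.1  0.6  2.8] | in turned frame -1.1 0.6 2.8 | rows>= 0.1
```

```bash
python3 -m jog '[{"grip":0,"x":-1,"y":0.6,"z":2,"rx":0,"ry":0,"rz":0},{"grip":0.8,"x":0,"y":0,"z":0,"rx":0,"ry":0,"rz":0},{"grip":0.8,"x":0,"y":0,"z":0,"rx":0,"ry":0,"rz":0},{"grip":0.8,"x":0,"y":0,"z":0,"rx":0,"ry":0,"rz":0},{"grip":0.8,"x":0,"y":0,"z":0,"rx":0,"ry":0,"rz":0},{"grip":0.8,"x":0,"y":0,"z":0,"rx":0,"ry":0,"rz":0},{"grip":0.8,"x":0,"y":0,"z":0,"rx":0,"ry":0,"rz":0}]' 60
python3 - <<'E'
from h import *
plan(.4349,-.0076,.075,np.radians(-52.1))
E
```

```text
time: 9.58
eef_pos: [0.4345, -0.0074, 0.2321]
tcp_rot: [0.898, -0.439, 0.001, -0.0]
contact_force: [0.1, 0.3, 5.7]
opening: 0.577
t 9.58 grasp now [434.9  -7.5  77.1] tilt 0.16 yaw -52.11 q6 0.66
rz -0.01 deg | shift in present frame [ 0.4 -0.2  2.1] | in turned frame 0.4 -0.2 2.1 | rows>= 0.1
```

```bash
python3 -m jog '[{"grip":0.8,"x":0,"y":0,"z":-20,"rx":0,"ry":0,"rz":0},{"grip":0.8,"x":0,"y":0,"z":-40,"rx":0,"ry":0,"rz":0},{"grip":0.8,"x":0,"y":0,"z":-35,"rx":0,"ry":0,"rz":0}]' 60
python3 - <<'E'
from h import *
planc(.6205,-.113,.17,-15,6)
E
```

```text
time: 9.83
eef_pos: [0.4329, -0.0071, 0.3255]
tcp_rot: [0.898, -0.439, -0.002, 0.0]
contact_force: [1.4, -0.4, -1.0]
opening: 0.573
t 9.83 yaw -52.1 q6 0.66 per row x2 y [36.24 -4.58] z 0.1 rz -6.19  len 36.5
```

```bash
python3 -m jog '[{"grip":0.8,"x":36.2,"y":-4.6,"z":0,"rx":0,"ry":0,"rz":-6.2},{"grip":0.8,"x":36.2,"y":-4.6,"z":0,"rx":0,"ry":0,"rz":-6.2},{"grip":0.8,"x":36.2,"y":-4.6,"z":0,"rx":0,"ry":0,"rz":-6.2},{"grip":0.8,"x":36.2,"y":-4.6,"z":0,"rx":0,"ry":0,"rz":-6.2},{"grip":0.8,"x":36.2,"y":-4.6,"z":0,"rx":0,"ry":0,"rz":-6.2},{"grip":0.8,"x":36.2,"y":-4.6,"z":0,"rx":0,"ry":0,"rz":-6.2},{"grip":0.8,"x":0,"y":0,"z":0,"rx":0,"ry":0,"rz":0},{"grip":0.8,"x":0,"y":0,"z":0,"rx":0,"ry":0,"rz":0}]' 60
python3 - <<'E'
from gap import *
plan(.6205,-.113,.1,np.radians(-15))
s,p,R=pose();print("wall",rel(0,p,w0))
snap("wrist","w11",None,1.5)
E
```

```text
time: 10.5
eef_pos: [0.6221, -0.1134, 0.3236]
tcp_rot: [0.991, -0.13, -0.002, -0.0]
contact_force: [-0.3, 0.1, -1.9]
opening: 0.579
t 10.50 grasp now [ 621.6 -113.2  168.6] tilt 0.20 yaw -14.97 q6 -0.08
rz 0.03 deg | shift in present frame [-1.4  0.1 68.6] | in turned frame -1.6 0.1 68.6 | rows>= 1.6
wall [-95.8  -1.8]
```

View pics/w11.png

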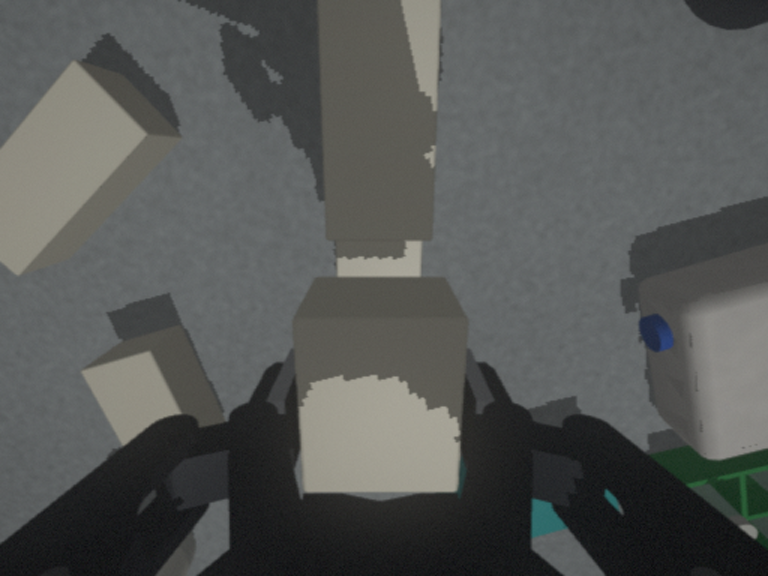

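Run:
```python
from gap import *
c=load("w11");o=(0,0)
edge(c,"full end",[(326,240),(434,240)],o,1.5,.096)
edge(c,"half top",[(293,318),(468,318)],o,1.5,.1815)
edge(c,"half bot",[(317,278),(445,278)],o,1.5,.1365)
```

```text
full end width 50.4 normal yaw 75.04 mid in wall [-59.7  -1.1]
half top width 48.8 normal yaw 75.09 mid in wall [-65.7  -1.6]
half bot width 48.7 normal yaw 75.06 mid in wall [-66.7  -1.6]
```

```bash
python3 -m jog '[{"grip":0.8,"x":-0.5,"y":-0.5,"z":20,"rx":0,"ry":0,"rz":0},{"grip":0.8,"x":0,"y":0,"z":20,"rx":0,"ry":0,"rz":0},{"grip":0.8,"x":0,"y":0,"z":20,"rx":0,"ry":0,"rz":0},{"grip":0.8,"x":0,"y":0,"z":16,"rx":0,"ry":0,"rz":0},{"grip":0.8,"x":0,"y":0,"z":0,"rx":0,"ry":0,"rz":0},{"grip":0.8,"x":0,"y":0,"z":0,"rx":0,"ry":0,"rz":0}]' 60
python3 - <<'E'
from gap import *
plan(.6205,-.113,.0831,np.radians(-15))
s,p,R=pose();print("wall",rel(0,p,w0))
snap("wrist","w12",(180,130,330,240),5)
E
```

```text
time: 11.05
eef_pos: [0.6196, -0.1115, 0.249]
tcp_rot: [0.992, -0.13, -0.001, -0.0]
contact_force: [0.1, -0.1, -0.7]
opening: 0.576
t 11.05 grasp now [ 619.1 -111.4   94. ] tilt 0.17 yaw -14.92 q6 -0.08
rz 0.08 deg | shift in present frame [ 1.3  1.2 10.9] | in turned frame 1.3 1.2 10.9 | rows>= 0.3
wall [-94.6   1.2]
```

View pics/w12.png

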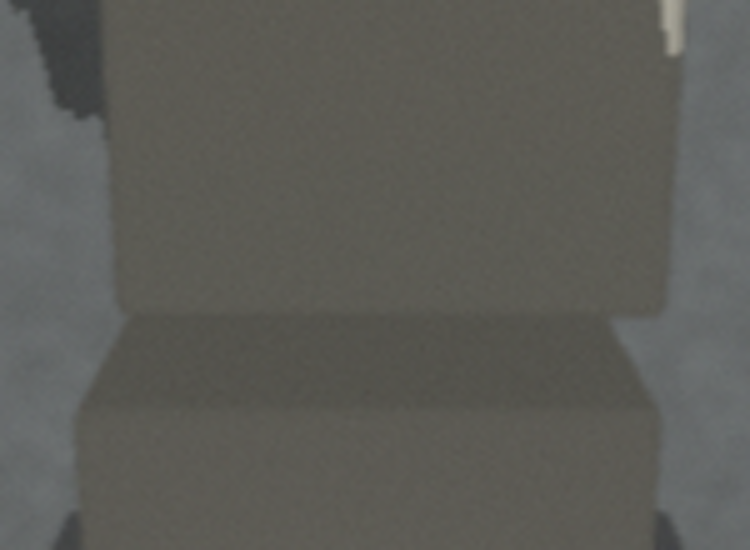

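Run:
```python
from gap import *
c=load("w12");o=(180,130)
edge(c,"full end",[(115,316),(667,317)],o,5,.096)
edge(c,"half top",[(75,409),(660,409)],o,5,.1069)
```

```text
full end width 49.7 normal yaw 75.00 mid in wall [-59.7  -0.6]
half top width 49.0 normal yaw 75.13 mid in wall [-64.4   1.5]
```

```bash
python3 -m jog '[{"grip":0.8,"x":2.1,"y":-1.6,"z":0,"rx":0,"ry":0,"rz":0},{"grip":0.8,"x":0,"y":0,"z":4,"rx":0,"ry":0,"rz":0},{"grip":0.8,"x":0,"y":0,"z":3,"rx":0,"ry":0,"rz":0},{"grip":0.8,"x":0,"y":0,"z":0,"rx":0,"ry":0,"rz":0},{"grip":0.8,"x":0,"y":0,"z":0,"rx":0,"ry":0,"rz":0}]' 60
python3 - <<'E'
from gap import *
plan(.6205,-.113,.0831,np.radians(-15))
s,p,R=pose();print("wall",rel(0,p,w0))
snap("wrist","w13",(180,130,330,240),5)
E
```

```text
time: 11.52
eef_pos: [0.6234, -0.1112, 0.2426]
tcp_rot: [0.992, -0.13, -0.0, -0.0]
contact_force: [0.5, 0.1, -1.3]
opening: 0.578
t 11.52 grasp now [ 623.3 -111.2   87.6] tilt 0.02 yaw -14.91 q6 -0.08
rz 0.09 deg | shift in present frame [-2.3  2.5  4.5] | in turned frame -2.3 2.5 4.5 | rows>= 0.1
wall [-93.3  -2.4]
```

View pics/w13.png

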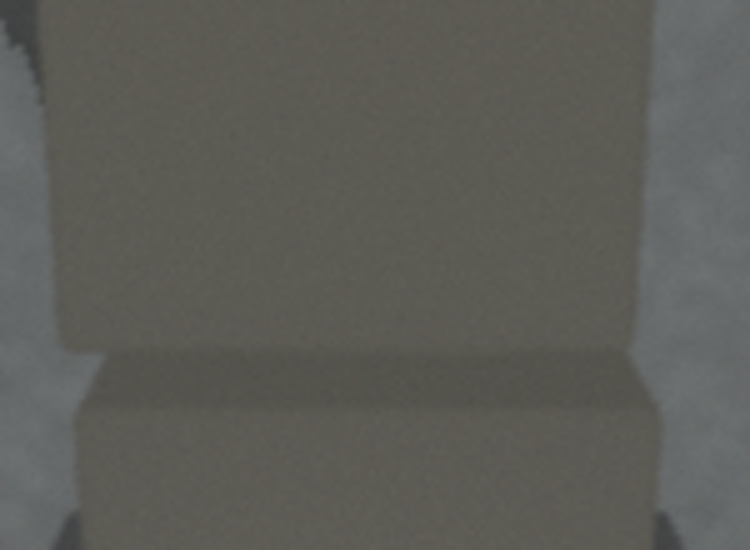

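Run:
```python
from gap import *
c=load("w13");o=(180,130)
edge(c,"full end",[(57,351),(636,351)],o,5,.096)
edge(c,"half top",[(75,409),(660,409)],o,5,.1005)
```

```text
full end width 49.8 normal yaw 75.08 mid in wall [-59.5  -0.6]
half top width 49.0 normal yaw 75.08 mid in wall [-63.1  -2.5]
```

```bash
python3 -m jog '[{"grip":0.8,"x":-1.8,"y":-0.5,"z":0,"rx":0,"ry":0,"rz":0},{"grip":0.8,"x":0,"y":0,"z":0,"rx":0,"ry":0,"rz":0},{"grip":0.8,"x":0,"y":0,"z":0,"rx":0,"ry":0,"rz":0}]' 60
python3 - <<'E'
from gap import *
plan(.6205,-.113,.0831,np.radians(-15))
s,p,R=pose();print("wall",rel(0,p,w0))
snap("wrist","w14",(180,130,330,240),5)
E
```

```text
time: 11.82
eef_pos: [0.6218, -0.1102, 0.2428]
tcp_rot: [0.992, -0.13, -0.0, -0.0]
contact_force: [0.6, -0.5, -1.2]
opening: 0.573
t 11.82 grasp now [ 621.8 -110.2   87.8] tilt 0.00 yaw -14.91 q6 -0.08
rz 0.09 deg | shift in present frame [-0.5  3.   4.7] | in turned frame -0.5 3.0 4.7 | rows>= 0.1
wall [-92.8  -0.6]
```

View pics/w14.png

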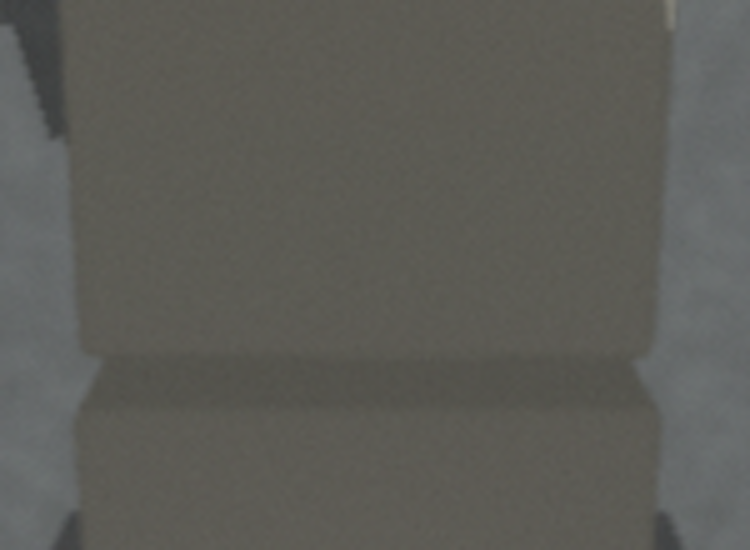

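```bash
python3 -m jog '[{"grip":0.8,"x":0,"y":0,"z":2,"rx":0,"ry":0,"rz":0},{"grip":0.8,"x":0,"y":0,"z":2,"rx":0,"ry":0,"rz":0},{"grip":0.8,"x":0,"y":0,"z":0,"rx":0,"ry":0,"rz":0},{"grip":0.8,"x":0,"y":0,"z":0,"rx":0,"ry":0,"rz":0}]' 60
python3 - <<'E'
from gap import *
plan(.6205,-.113,.0831,np.radians(-15))
s,p,R=pose();print("wall",rel(0,p,w0),s["contact_force"])
snap("wrist","w15",(180,130,330,240),5)
E
```

```text
time: 12.2
eef_pos: [0.6218, -0.1103, 0.2384]
tcp_rot: [0.992, -0.13, -0.0, -0.0]
contact_force: [0.2, 0.3, -0.4]
opening: 0.575
t 12.20 grasp now [ 621.7 -110.2   83.4] tilt 0.03 yaw -14.92 q6 -0.08
rz 0.08 deg | shift in present frame [-0.5  3.   0.3] | in turned frame -0.5 3.0 0.3 | rows>= 0.1
wall [-92.9  -0.6] [ 0.23167371  0.32368056 -0.41518221]
```

View pics/w15.png

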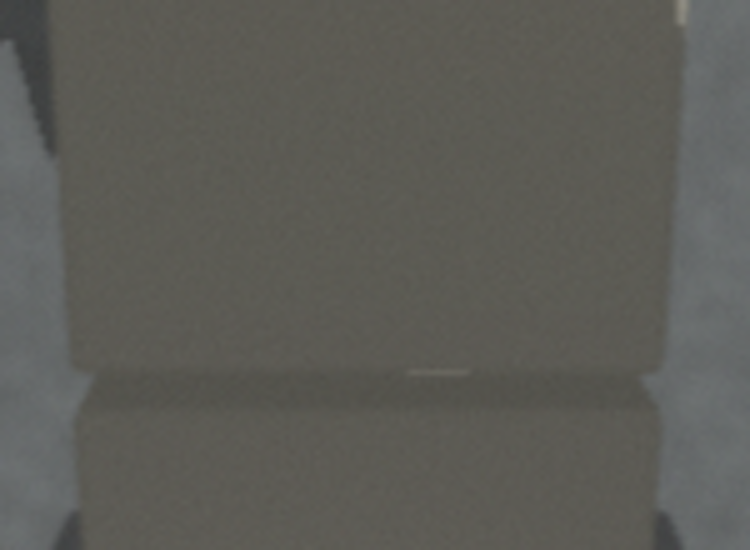

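```bash
python3 -m jog '[{"grip":0.8,"x":0,"y":-0.2,"z":0.5,"rx":0,"ry":0,"rz":0},{"grip":0.2,"x":0,"y":0,"z":0,"rx":0,"ry":0,"rz":0},{"grip":0.2,"x":0,"y":0,"z":0,"rx":0,"ry":0,"rz":0},{"grip":0.2,"x":0,"y":0,"z":0,"rx":0,"ry":0,"rz":0},{"grip":0.0,"x":0,"y":0,"z":-20,"rx":0,"ry":0,"rz":0},{"grip":0,"x":0,"y":0,"z":-40,"rx":0,"ry":0,"rz":0},{"grip":0,"x":0,"y":0,"z":-40,"rx":0,"ry":0,"rz":0},{"grip":0,"x":0,"y":0,"z":-30,"rx":0,"ry":0,"rz":0}]'
python3 - <<'E'
from gap import *
planc(.454,-.004,.16,-62.8,7)
snap("wrist","w16",None,1.5)
E
```

```text
time: 12.92
eef_pos: [0.6221, -0.1101, 0.3719]
tcp_rot: [0.992, -0.13, 0.002, 0.0]
contact_force: [0.5, -0.0, 0.5]
opening: 0.999
t 12.92 yaw -14.9 q6 -0.08 per row x2 y [-29.19   1.62] z 8.1 rz 6.84  len 30.3
```

View pics/w16.png

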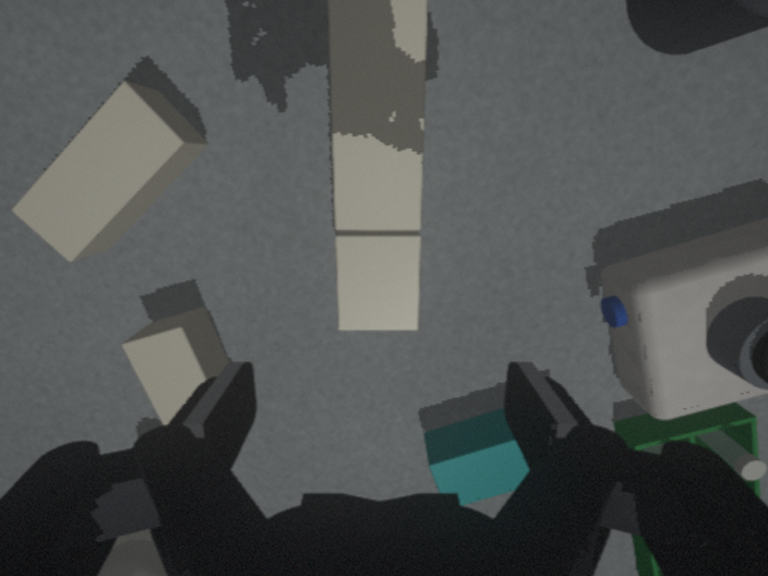

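Run:
```python
from h import *
c=load("w16"); U=un([(127,82),(185,142),(71,262),(12,211)],(0,0),1.5)
H=.0615;B=.025;z=.045
P=[bp(c,u,v,z)*1e3 for u,v in U];print([round(np.linalg.norm(P[i]-P[i-1]),1) for i in range(4)])
q=fit(c,[((H,B,z),U[0]),((H,-B,z),U[1]),((-H,-B,z),U[2]),((-H,B,z),U[3])],(.454,-.004,np.radians(27)),"a")
planc(q[0],q[1],.15,np.degrees(q[2])-90,7)
```

```text
[np.float64(123.0), np.float64(48.0), np.float64(122.3), np.float64(48.7)]
a x 455.1 y -3.6 mm yaw 26.31 deg res px [[-0.7, -1.1], [0.8, 0.8], [0.2, 1.0], [-0.3, -0.5]]
t 12.97 yaw -14.9 q6 -0.08 per row x2 y [-29.32   1.75] z 10.6 rz 6.97  len 31.2
```

```bash
python3 -m jog '[{"grip":0,"x":-29.3,"y":1.7,"z":9,"rx":0,"ry":0,"rz":6.9},{"grip":0,"x":-29.3,"y":1.7,"z":9,"rx":0,"ry":0,"rz":6.9},{"grip":0,"x":-29.3,"y":1.7,"z":9,"rx":0,"ry":0,"rz":6.9},{"grip":0,"x":-29.3,"y":1.7,"z":9,"rx":0,"ry":0,"rz":6.9},{"grip":0,"x":-29.3,"y":1.7,"z":9,"rx":0,"ry":0,"rz":6.9},{"grip":0,"x":-29.3,"y":1.7,"z":9,"rx":0,"ry":0,"rz":6.9},{"grip":0,"x":-29.3,"y":1.7,"z":9,"rx":0,"ry":0,"rz":6.9},{"grip":0,"x":0,"y":0,"z":0,"rx":0,"ry":0,"rz":0}]';python3 -m jog '[{"grip":0,"x":0,"y":0,"z":0,"rx":0,"ry":0,"rz":0}]'
python3 - <<'E'
from h import *
plan(.4551,-.0036,.031,np.radians(-63.5))
snap("wrist","w17",None,1.5)
E
```

```text
time: 13.63
eef_pos: [0.4494, -0.0006, 0.3022]
tcp_rot: [0.851, -0.525, -0.004, 0.001]
contact_force: [-0.2, 0.1, -0.7]
opening: 1.0
time: 13.72
eef_pos: [0.4522, -0.0026, 0.3046]
tcp_rot: [0.852, -0.523, -0.0, 0.0]
contact_force: [0.6, 0.3, 0.7]
opening: 0.993
t 13.72 grasp now [452.1  -2.6 149.6] tilt 0.04 yaw -63.05 q6 0.87
rz 0.45 deg | shift in present frame [  2.3  -2.2 118.6] | in turned frame 2.2 -2.1 118.6 | rows>= 2.8
```

View pics/w17.png

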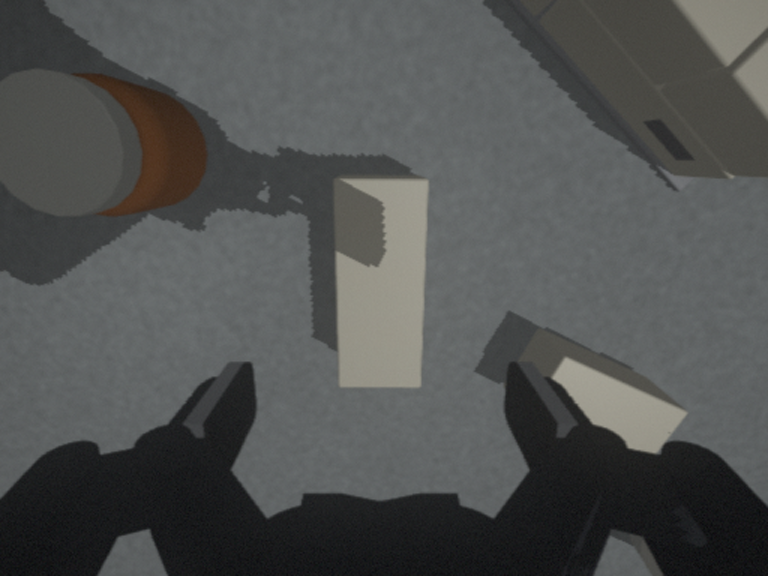

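Run:
```python
from h import *
c=load("w17"); U=un([(334,178),(429,180),(421,387),(340,387)],(0,0),1.5)
H=.0615;B=.025;z=.045
q=fit(c,[((H,B,z),U[0]),((H,-B,z),U[1]),((-H,-B,z),U[2]),((-H,B,z),U[3])],(.454,-.004,np.radians(27)),"a")
a=q[2]-np.pi/2
for p,zz in(((565,357),.045),((540,328),0.045),((520,358),.045),((519,360),.0),((640,452),.045)):
    X=bp(c,*un([p],(0,0),1.5)[0],zz); d=(X[:2]-q[:2])*1e3; print(X.round(3),"jaw %.0f y %.0f"%(d@[np.cos(a),np.sin(a)],d@[np.sin(a),-np.cos(a)]))
plan(q[0],q[1],.031,a)
```

```text
a x 454.2 y -3.4 mm yaw 26.62 deg res px [[-0.3, 0.0], [0.5, -1.0], [0.5, 0.8], [-0.7, 0.5]]
[ 0.467 -0.119  0.045] jaw 109 y 40
[ 0.476 -0.095  0.045] jaw 92 y 22
[ 0.454 -0.095  0.045] jaw 82 y 41
[ 0.44 -0.12  0.  ] jaw 98 y 65
[ 0.433 -0.199  0.045] jaw 165 y 106
t 13.77 grasp now [453.4  -3.4 150.6] tilt 0.08 yaw -63.09 q6 0.87
rz 0.29 deg | shift in present frame [  0.4  -0.7 119.6] | in turned frame 0.5 -0.8 119.6 | rows>= 2.9
```

Offcut is well clear (jaw offset ≥ 90 mm). Descend.

```bash
python3 -m jog '[{"grip":0,"x":0.4,"y":-0.6,"z":25,"rx":0,"ry":0,"rz":0.3},{"grip":0,"x":0,"y":0,"z":25,"rx":0,"ry":0,"rz":0},{"grip":0,"x":0,"y":0,"z":25,"rx":0,"ry":0,"rz":0},{"grip":0,"x":0,"y":0,"z":25,"rx":0,"ry":0,"rz":0},{"grip":0,"x":0,"y":0,"z":15,"rx":0,"ry":0,"rz":0},{"grip":0,"x":0,"y":0,"z":0,"rx":0,"ry":0,"rz":0},{"grip":0,"x":0,"y":0,"z":0,"rx":0,"ry":0,"rz":0}]'
python3 - <<'E'
from h import *
plan(.4542,-.0034,.031,np.radians(-63.4))
E
```

```text
time: 14.35
eef_pos: [0.4548, -0.0043, 0.1902]
tcp_rot: [0.85, -0.526, -0.0, 0.0]
contact_force: [1.1, 0.4, 0.0]
opening: 1.002
t 14.35 grasp now [454.7  -4.3  35.2] tilt 0.03 yaw -63.53 q6 0.88
rz -0.13 deg | shift in present frame [-1.1  0.1  4.2] | in turned frame -1.1 0.1 4.2 | rows>= 0.1
```

```bash
python3 -m jog '[{"grip":0,"x":-1,"y":0,"z":3,"rx":0,"ry":0,"rz":0},{"grip":0.8,"x":0,"y":0,"z":0,"rx":0,"ry":0,"rz":0},{"grip":0.8,"x":0,"y":0,"z":0,"rx":0,"ry":0,"rz":0},{"grip":0.8,"x":0,"y":0,"z":0,"rx":0,"ry":0,"rz":0},{"grip":0.8,"x":0,"y":0,"z":0,"rx":0,"ry":0,"rz":0},{"grip":0.8,"x":0,"y":0,"z":0,"rx":0,"ry":0,"rz":0},{"grip":0.8,"x":0,"y":0,"z":0,"rx":0,"ry":0,"rz":0}]' 60
python3 - <<'E'
from h import *
plan(.4542,-.0034,.031,np.radians(-63.4))
E
python3 -m jog '[{"grip":0.8,"x":0,"y":0,"z":-20,"rx":0,"ry":0,"rz":0},{"grip":0.8,"x":0,"y":0,"z":-40,"rx":0,"ry":0,"rz":0},{"grip":0.8,"x":0,"y":0,"z":-40,"rx":0,"ry":0,"rz":0},{"grip":0.8,"x":0,"y":0,"z":-40,"rx":0,"ry":0,"rz":0},{"grip":0.8,"x":0,"y":0,"z":-25,"rx":0,"ry":0,"rz":0}]' 60
python3 - <<'E'
from gap import *
x,y=w0[0]+.0645*np.cos(w0[2]),w0[1]+.0645*np.sin(w0[2]);print(x,y)
planc(x,y,.2,-15,7)
E
```

```text
time: 14.93
eef_pos: [0.4542, -0.0027, 0.1885]
tcp_rot: [0.85, -0.526, 0.001, -0.0]
contact_force: [-0.7, 1.2, 6.0]
opening: 0.574
t 14.93 grasp now [454.5  -2.8  33.5] tilt 0.12 yaw -63.51 q6 0.88
rz -0.11 deg | shift in present frame [0.6 0.3 2.5] | in turned frame 0.6 0.3 2.5 | rows>= 0.1
time: 15.35
eef_pos: [0.4535, -0.0026, 0.3558]
tcp_rot: [0.85, -0.526, 0.002, -0.001]
contact_force: [0.6, -0.3, -2.4]
opening: 0.578
0.6618938284091126 0.041902215795644904
t 15.35 yaw -63.5 q6 0.88 per row x2 y [ 18.08 -25.61] z 0.1 rz -6.93  len 31.4
```

```bash
python3 -m jog '[{"grip":0.8,"x":18,"y":-25.6,"z":0,"rx":0,"ry":0,"rz":-6.9},{"grip":0.8,"x":18,"y":-25.6,"z":0,"rx":0,"ry":0,"rz":-6.9},{"grip":0.8,"x":18,"y":-25.6,"z":0,"rx":0,"ry":0,"rz":-6.9},{"grip":0.8,"x":18,"y":-25.6,"z":0,"rx":0,"ry":0,"rz":-6.9},{"grip":0.8,"x":18,"y":-25.6,"z":0,"rx":0,"ry":0,"rz":-6.9},{"grip":0.8,"x":18,"y":-25.6,"z":0,"rx":0,"ry":0,"rz":-6.9},{"grip":0.8,"x":18,"y":-25.6,"z":0,"rx":0,"ry":0,"rz":-6.9},{"grip":0.8,"x":0,"y":0,"z":0,"rx":0,"ry":0,"rz":0}]' 60;python3 -m jog '[{"grip":0.8,"x":0,"y":0,"z":10,"rx":0,"ry":0,"rz":0},{"grip":0.8,"x":0,"y":0,"z":20,"rx":0,"ry":0,"rz":0},{"grip":0.8,"x":0,"y":0,"z":20,"rx":0,"ry":0,"rz":0},{"grip":0.8,"x":0,"y":0,"z":0,"rx":0,"ry":0,"rz":0},{"grip":0.8,"x":0,"y":0,"z":0,"rx":0,"ry":0,"rz":0}]' 60
python3 - <<'E'
from gap import *
plan(.6619,.0419,.1295,np.radians(-15))
s,p,R=pose();print("wall",rel(0,p,w0))
snap("wrist","w18",None,1.5)
E
```

```text
time: 16.02
eef_pos: [0.6641, 0.044, 0.3501]
tcp_rot: [0.992, -0.13, 0.0, -0.001]
contact_force: [-1.1, 0.0, -3.8]
opening: 0.575
time: 16.43
eef_pos: [0.6598, 0.0414, 0.2993]
tcp_rot: [0.991, -0.133, -0.003, 0.0]
contact_force: [-0.1, -0.8, -2.0]
opening: 0.576
t 16.43 grasp now [658.8  41.5 144.3] tilt 0.36 yaw -15.28 q6 0.18
rz -0.28 deg | shift in present frame [ 2.  -1.  14.8] | in turned frame 1.9 -1.0 14.8 | rows>= 0.4
wall [63.5  1.9]
```

View pics/w18.png

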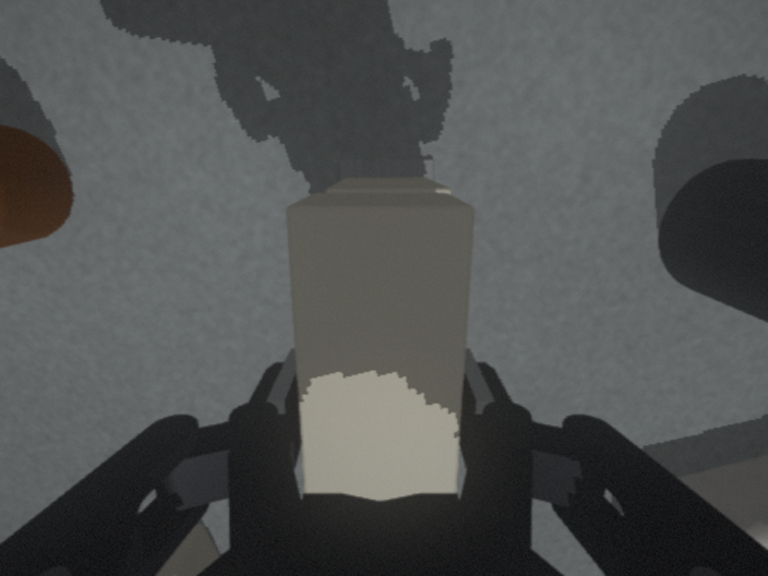

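Run:
```python
from h import *
im=cv2.cvtColor(load("w18")["frame"],cv2.COLOR_RGB2BGR)[95:150,180:330]
im=cv2.convertScaleAbs(im,alpha=1.8)
cv2.imwrite("pics/z18.png",cv2.resize(im,None,fx=5,fy=5,interpolation=cv2.INTER_CUBIC))
```

```text
(no output)
```

View pics/z18.png

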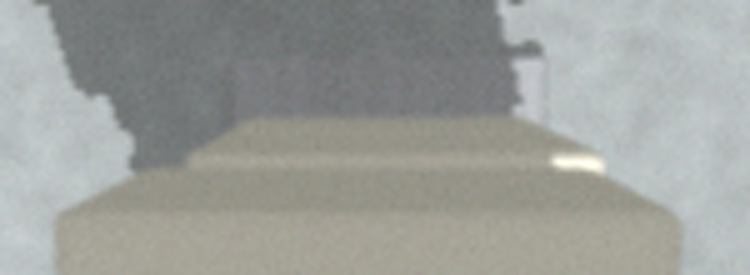

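Run:
```python
from gap import *
c=load("w18");o=(180,95)
edge(c,"held top",[(55,214),(682,214)],o,5,.1558)
edge(c,"held bot",[(130,170),(606,170)],o,5,.1108)
edge(c,"starter top",[(187,155),(604,155)],o,5,.096)
edge(c,"brick bottom",[(240,117),(516,117)],o,5,.006)
```

```text
held top width 49.1 normal yaw 74.73 mid in wall [124.    2.3]
held bot width 51.7 normal yaw 74.71 mid in wall [123.8   2.6]
starter top width 49.4 normal yaw 74.71 mid in wall [124.3  -0.5]
brick bottom width 49.3 normal yaw 74.70 mid in wall [124.6   1.5]
```

```bash
python3 -m jog '[{"grip":0.8,"x":2.4,"y":-0.4,"z":0,"rx":0,"ry":0,"rz":0},{"grip":0.8,"x":0,"y":0,"z":5,"rx":0,"ry":0,"rz":0},{"grip":0.8,"x":0,"y":0,"z":5,"rx":0,"ry":0,"rz":0},{"grip":0.8,"x":0,"y":0,"z":0,"rx":0,"ry":0,"rz":0},{"grip":0.8,"x":0,"y":0,"z":0,"rx":0,"ry":0,"rz":0}]' 60
python3 - <<'E'
from gap import *
plan(.6619,.0419,.1295,np.radians(-15))
s,p,R=pose();print("wall",rel(0,p,w0))
c=snap("wrist","w19",(180,95,330,150),5)
im=cv2.convertScaleAbs(cv2.imread("pics/w19.png"),alpha=1.8);cv2.imwrite("pics/z19.png",im)
E
```

```text
time: 16.9
eef_pos: [0.6638, 0.0416, 0.2918]
tcp_rot: [0.991, -0.132, -0.0, 0.0]
contact_force: [-0.7, -0.1, -3.2]
opening: 0.573
t 16.90 grasp now [663.6  41.6 136.8] tilt 0.05 yaw -15.22 q6 0.18
rz -0.22 deg | shift in present frame [-1.9  0.2  7.3] | in turned frame -1.9 0.2 7.3 | rows>= 0.2
wall [64.7 -1.9]
```

View pics/z19.png

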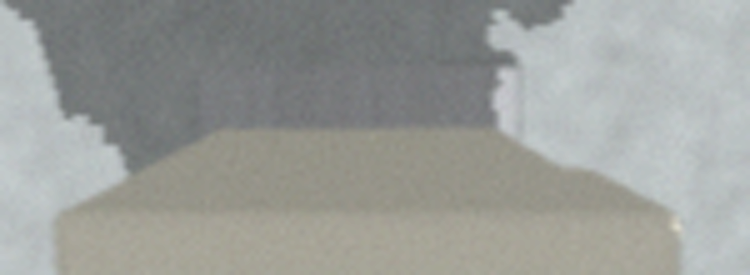

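```bash
python3 -m jog '[{"grip":0.8,"x":-1.3,"y":0.5,"z":0,"rx":0,"ry":0,"rz":-0.2},{"grip":0.8,"x":0,"y":0,"z":0,"rx":0,"ry":0,"rz":0},{"grip":0.8,"x":0,"y":0,"z":0,"rx":0,"ry":0,"rz":0}]' 60
python3 - <<'E'
from gap import *
plan(.6619,.0419,.1295,np.radians(-15))
s,p,R=pose();print("wall",rel(0,p,w0))
c=snap("wrist","w20",(180,95,330,150),5)
im=cv2.convertScaleAbs(cv2.imread("pics/w20.png"),alpha=1.8);cv2.imwrite("pics/z20.png",im)
snap("top","t20",(215,105,305,165),8)
E
```

```text
time: 17.2
eef_pos: [0.6625, 0.0415, 0.2924]
tcp_rot: [0.991, -0.131, 0.0, -0.0]
contact_force: [0.4, 0.6, -3.5]
opening: 0.574
t 17.20 grasp now [662.6  41.5 137.4] tilt 0.02 yaw -15.01 q6 0.17
rz -0.01 deg | shift in present frame [-0.7 -0.2  7.9] | in turned frame -0.7 -0.2 7.9 | rows>= 0.2
wall [64.3 -0.7]
```

View pics/z20.png

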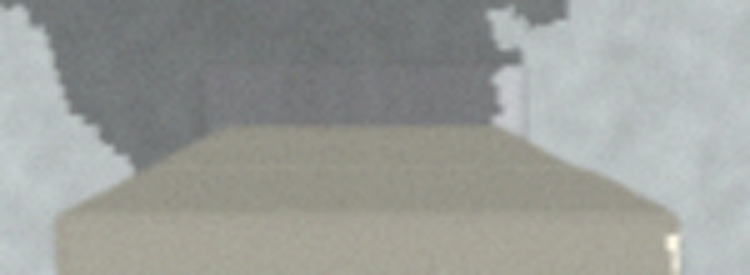

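View pics/t20.png

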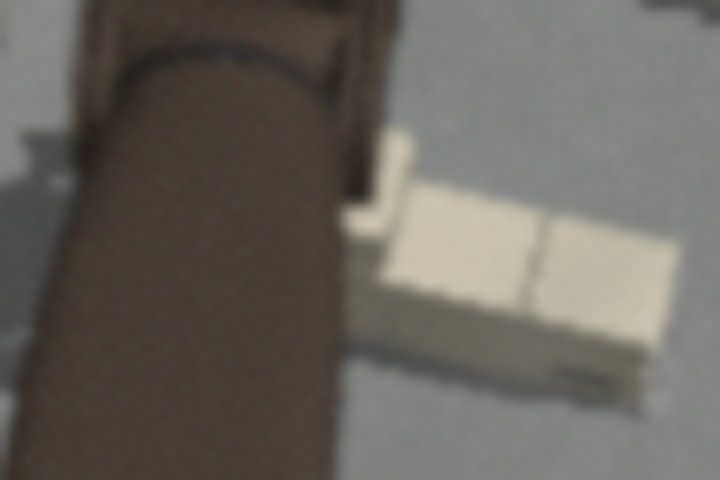

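Run:
```python
from gap import *
c=load("w20");o=(180,95)
zt=.1489
edge(c,"held top",[(55,214),(682,214)],o,5,zt)
Q=[bp(c,u,v,zt) for u,v in un([(55,214),(682,214)],o,5)]
e=(Q[1]-Q[0]);m=(Q[0]+Q[1])/2;e=e/np.linalg.norm(e)*.025
for z in(zt,zt-.045,.096,.051,.006):
    P=[m-e,m+e]; P=[np.array([p[0],p[1],z]) for p in P]; u=pr(c,np.array(P)); print(z,((u-o+.5)*5-.5).round(0).tolist())
edge(c,"brick bottom",[(222,128),(497,126)],o,5,.006)
```

```text
held top width 49.2 normal yaw 74.95 mid in wall [124.9  -1. ]
0.1489 [[50.0, 214.0], [687.0, 214.0]]
0.1039 [[138.0, 168.0], [599.0, 168.0]]
0.096 [[149.0, 163.0], [588.0, 163.0]]
0.051 [[195.0, 139.0], [542.0, 139.0]]
0.006 [[225.0, 124.0], [512.0, 124.0]]
brick bottom width 48.0 normal yaw 75.36 mid in wall [124.4   0.6]
```

```bash
python3 -m jog '[{"grip":0.8,"x":-0.3,"y":0.3,"z":2,"rx":0,"ry":0,"rz":0},{"grip":0.8,"x":0,"y":0,"z":2,"rx":0,"ry":0,"rz":0},{"grip":0.8,"x":0,"y":0,"z":2,"rx":0,"ry":0,"rz":0},{"grip":0.8,"x":0,"y":0,"z":0,"rx":0,"ry":0,"rz":0},{"grip":0.8,"x":0,"y":0,"z":0,"rx":0,"ry":0,"rz":0}]' 60
python3 - <<'E'
from gap import *
plan(.6619,.0419,.1295,np.radians(-15))
s,p,R=pose();print("wall",rel(0,p,w0),s["contact_force"])
c=snap("wrist","w21",(180,95,330,150),5)
im=cv2.convertScaleAbs(cv2.imread("pics/w21.png"),alpha=1.8);cv2.imwrite("pics/z21.png",im)
E
```

```text
time: 17.72
eef_pos: [0.6621, 0.0412, 0.2858]
tcp_rot: [0.991, -0.131, -0.0, -0.0]
contact_force: [-0.7, 0.7, -2.3]
opening: 0.574
t 17.72 grasp now [662.   41.3 130.8] tilt 0.04 yaw -15.02 q6 0.17
rz -0.02 deg | shift in present frame [-0.3 -0.6  1.3] | in turned frame -0.3 -0.6 1.3 | rows>= 0.0
wall [63.9 -0.3] [-0.70559082  0.65792892 -2.25849547]
```

View pics/z21.png

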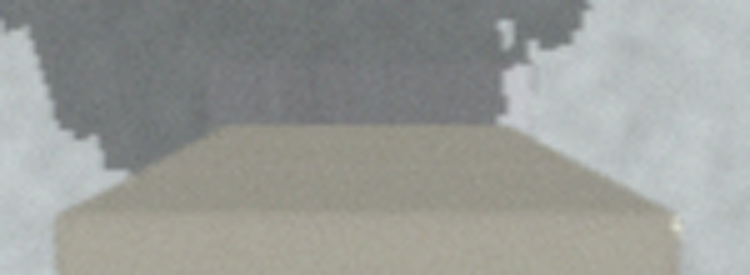

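```bash
python3 -m jog '[{"grip":0.8,"x":0,"y":0,"z":1.3,"rx":0,"ry":0,"rz":0},{"grip":0.8,"x":0,"y":0,"z":0.4,"rx":0,"ry":0,"rz":0},{"grip":0.2,"x":0,"y":0,"z":0,"rx":0,"ry":0,"rz":0},{"grip":0.2,"x":0,"y":0,"z":0,"rx":0,"ry":0,"rz":0},{"grip":0.2,"x":0,"y":0,"z":0,"rx":0,"ry":0,"rz":0},{"grip":0.0,"x":0,"y":0,"z":-20,"rx":0,"ry":0,"rz":0},{"grip":0,"x":0,"y":0,"z":-40,"rx":0,"ry":0,"rz":0},{"grip":0,"x":0,"y":0,"z":-40,"rx":0,"ry":0,"rz":0}]'
python3 - <<'E'
from gap import *
planc(.535,.349,.22,53,11)
planc(.535,.349,.2,-127,8)
snap("wrist","w22",None,1.5)
E
```

```text
time: 18.43
eef_pos: [0.6617, 0.0413, 0.3837]
tcp_rot: [0.991, -0.131, -0.002, 0.0]
contact_force: [1.2, -0.4, -0.6]
opening: 1.005
t 18.43 yaw -15.0 q6 0.17 per row x2 y [ -3.62 -31.89] z 0.8 rz -6.18  len 32.1
t 18.43 yaw -15.0 q6 0.17 per row x2 y [ -5.86 -43.71] z 3.6 rz -8.50  len 44.3
```

View pics/w22.png

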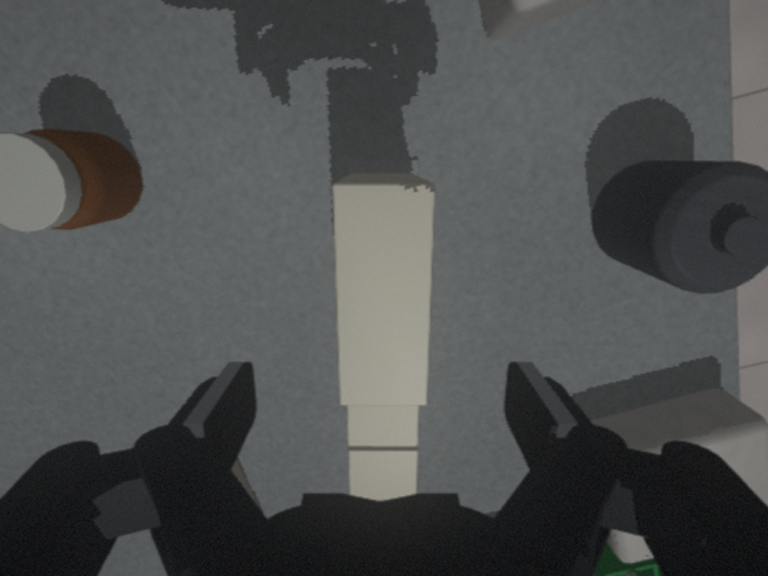

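```bash
python3 -m jog '[{"grip":0,"x":-3.6,"y":-31.9,"z":1,"rx":0,"ry":0,"rz":-6.2},{"grip":0,"x":-3.6,"y":-31.9,"z":1,"rx":0,"ry":0,"rz":-6.2},{"grip":0,"x":-3.6,"y":-31.9,"z":1,"rx":0,"ry":0,"rz":-6.2},{"grip":0,"x":-3.6,"y":-31.9,"z":1,"rx":0,"ry":0,"rz":-6.2},{"grip":0,"x":-3.6,"y":-31.9,"z":1,"rx":0,"ry":0,"rz":-6.2},{"grip":0,"x":-3.6,"y":-31.9,"z":1,"rx":0,"ry":0,"rz":-6.2},{"grip":0,"x":-3.6,"y":-31.9,"z":1,"rx":0,"ry":0,"rz":-6.2},{"grip":0,"x":-3.6,"y":-31.9,"z":1,"rx":0,"ry":0,"rz":-6.2}]' ; python3 -m jog '[{"grip":0,"x":-3.6,"y":-31.9,"z":10,"rx":0,"ry":0,"rz":-6.2},{"grip":0,"x":-3.6,"y":-31.9,"z":10,"rx":0,"ry":0,"rz":-6.2},{"grip":0,"x":-3.6,"y":-31.9,"z":20,"rx":0,"ry":0,"rz":-6.2},{"grip":0,"x":0,"y":0,"z":20,"rx":0,"ry":0,"rz":0},{"grip":0,"x":0,"y":0,"z":0,"rx":0,"ry":0,"rz":0},{"grip":0,"x":0,"y":0,"z":0,"rx":0,"ry":0,"rz":0}]'
python3 - <<'E'
from gap import *
plan(.535,.349,.031,np.radians(53))
snap("wrist","w23",None,1.5)
E
```

```text
time: 19.15
eef_pos: [0.6053, 0.2853, 0.3771]
tcp_rot: [0.954, 0.3, 0.001, -0.0]
contact_force: [0.5, 0.8, 0.6]
opening: 1.005
time: 19.65
eef_pos: [0.5349, 0.349, 0.3158]
tcp_rot: [0.894, 0.448, -0.001, 0.0]
contact_force: [0.4, -0.2, 0.1]
opening: 0.999
t 19.65 grasp now [534.7 348.8 160.8] tilt 0.10 yaw 53.20 q6 -0.51
rz 0.20 deg | shift in present frame [3.000e-01 1.000e-01 1.298e+02] | in turned frame 0.1 0.0 129.8 | rows>= 3.1
```

View pics/w23.png

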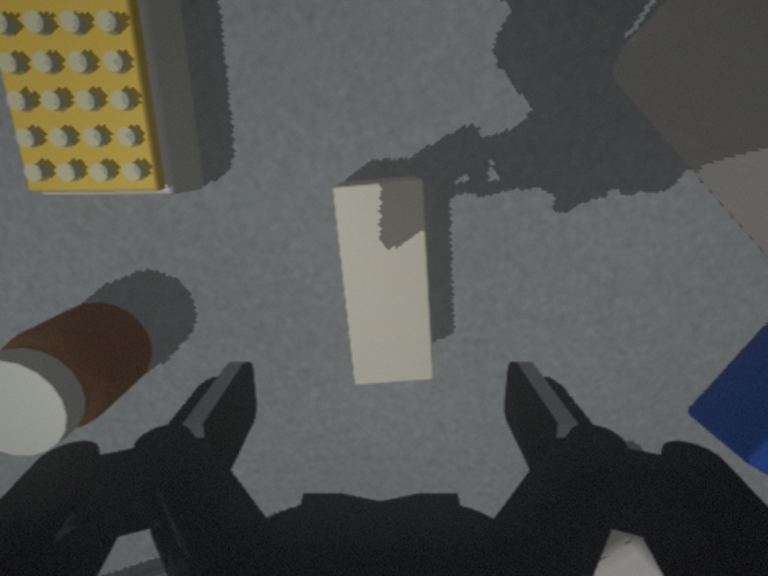

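Run:
```python
from h import *
c=load("w23"); U=un([(333,187),(422,177),(432,378),(356,384)],(0,0),1.5)
H=.0615;B=.025;z=.045
P=[bp(c,u,v,z)*1e3 for u,v in U];print([round(np.linalg.norm(P[i]-P[i-1]),1) for i in range(4)])
q=fit(c,[((H,B,z),U[0]),((H,-B,z),U[1]),((-H,-B,z),U[2]),((-H,B,z),U[3])],(.535,.349,np.radians(143)),"b")
plan(q[0],q[1],.031,q[2]-np.pi/2)
```

```text
[np.float64(121.8), np.float64(49.0), np.float64(122.7), np.float64(48.0)]
b x 536.0 y 350.4 mm yaw 148.09 deg res px [[-0.9, -0.9], [0.5, 0.3], [1.3, 0.5], [-0.8, 0.4]]
t 19.70 grasp now [536.1 348.8 162.4] tilt 0.08 yaw 53.15 q6 -0.51
rz -4.94 deg | shift in present frame [  1.3  -1.  131.4] | in turned frame 1.5 -0.8 131.4 | rows>= 3.2
```

```bash
python3 -m jog '[{"grip":0,"x":1.3,"y":-1,"z":25,"rx":0,"ry":0,"rz":-4.9},{"grip":0,"x":0,"y":0,"z":27,"rx":0,"ry":0,"rz":0},{"grip":0,"x":0,"y":0,"z":27,"rx":0,"ry":0,"rz":0},{"grip":0,"x":0,"y":0,"z":27,"rx":0,"ry":0,"rz":0},{"grip":0,"x":0,"y":0,"z":20,"rx":0,"ry":0,"rz":0},{"grip":0,"x":0,"y":0,"z":0,"rx":0,"ry":0,"rz":0},{"grip":0,"x":0,"y":0,"z":0,"rx":0,"ry":0,"rz":0}]'
python3 - <<'E'
from h import *
plan(.536,.3504,.031,np.radians(58.1))
E
```

```text
time: 20.28
eef_pos: [0.5364, 0.3499, 0.1911]
tcp_rot: [0.875, 0.485, 0.0, 0.0]
contact_force: [-0.4, 0.6, 0.6]
opening: 1.0
t 20.28 grasp now [536.5 350.   36.1] tilt 0.02 yaw 57.99 q6 -0.59
rz -0.11 deg | shift in present frame [ 0.2 -0.6  5.1] | in turned frame 0.2 -0.6 5.1 | rows>= 0.1
```

```bash
python3 -m jog '[{"grip":0,"x":0.2,"y":-0.5,"z":3,"rx":0,"ry":0,"rz":0},{"grip":0.8,"x":0,"y":0,"z":0,"rx":0,"ry":0,"rz":0},{"grip":0.8,"x":0,"y":0,"z":0,"rx":0,"ry":0,"rz":0},{"grip":0.8,"x":0,"y":0,"z":0,"rx":0,"ry":0,"rz":0},{"grip":0.8,"x":0,"y":0,"z":0,"rx":0,"ry":0,"rz":0},{"grip":0.8,"x":0,"y":0,"z":0,"rx":0,"ry":0,"rz":0},{"grip":0.8,"x":0,"y":0,"z":0,"rx":0,"ry":0,"rz":0}]' 60
python3 - <<'E'
from h import *
plan(.536,.3504,.031,np.radians(58.1))
E
python3 -m jog '[{"grip":0.8,"x":0,"y":0,"z":-20,"rx":0,"ry":0,"rz":0},{"grip":0.8,"x":0,"y":0,"z":-40,"rx":0,"ry":0,"rz":0},{"grip":0.8,"x":0,"y":0,"z":-40,"rx":0,"ry":0,"rz":0},{"grip":0.8,"x":0,"y":0,"z":-40,"rx":0,"ry":0,"rz":0},{"grip":0.8,"x":0,"y":0,"z":-40,"rx":0,"ry":0,"rz":0},{"grip":0.8,"x":0,"y":0,"z":-40,"rx":0,"ry":0,"rz":0}]' 60
python3 - <<'E'
from gap import *
a=-.066
x,y=w0[0]+a*np.cos(w0[2]),w0[1]+a*np.sin(w0[2]);print(x,y)
planc(x,y,.24,-15,13)
E
```

```text
time: 20.87
eef_pos: [0.5357, 0.3514, 0.1895]
tcp_rot: [0.874, 0.486, 0.002, 0.0]
contact_force: [0.5, 0.4, 6.4]
opening: 0.573
t 20.87 grasp now [536.2 351.6  34.5] tilt 0.19 yaw 58.09 q6 -0.59
rz -0.01 deg | shift in present frame [-0.7  0.8  3.5] | in turned frame -0.7 0.8 3.5 | rows>= 0.1
time: 21.37
eef_pos: [0.5341, 0.3507, 0.4076]
tcp_rot: [0.874, 0.486, -0.002, -0.0]
contact_force: [1.2, 1.2, -2.5]
opening: 0.574
0.6281179430232336 -0.08415110453507851
t 21.37 yaw 58.1 q6 -0.59 per row x2 y [-7.72 35.82] z 1.0 rz 5.62  len 36.7
```

```bash
python3 -m jog '[{"grip":0.8,"x":-7.7,"y":35.8,"z":0,"rx":0,"ry":0,"rz":5.6},{"grip":0.8,"x":-7.7,"y":35.8,"z":0,"rx":0,"ry":0,"rz":5.6},{"grip":0.8,"x":-7.7,"y":35.8,"z":0,"rx":0,"ry":0,"rz":5.6},{"grip":0.8,"x":-7.7,"y":35.8,"z":0,"rx":0,"ry":0,"rz":5.6},{"grip":0.8,"x":-7.7,"y":35.8,"z":0,"rx":0,"ry":0,"rz":5.6},{"grip":0.8,"x":-7.7,"y":35.8,"z":0,"rx":0,"ry":0,"rz":5.6},{"grip":0.8,"x":-7.7,"y":35.8,"z":0,"rx":0,"ry":0,"rz":5.6}]' 60; python3 -m jog '[{"grip":0.8,"x":-7.7,"y":35.8,"z":0,"rx":0,"ry":0,"rz":5.6},{"grip":0.8,"x":-7.7,"y":35.8,"z":0,"rx":0,"ry":0,"rz":5.6},{"grip":0.8,"x":-7.7,"y":35.8,"z":0,"rx":0,"ry":0,"rz":5.6},{"grip":0.8,"x":-7.7,"y":35.8,"z":0,"rx":0,"ry":0,"rz":5.6},{"grip":0.8,"x":-7.7,"y":35.8,"z":0,"rx":0,"ry":0,"rz":5.6},{"grip":0.8,"x":-7.7,"y":35.8,"z":0,"rx":0,"ry":0,"rz":5.6},{"grip":0.8,"x":0,"y":0,"z":0,"rx":0,"ry":0,"rz":0},{"grip":0.8,"x":0,"y":0,"z":0,"rx":0,"ry":0,"rz":0}]' 60
python3 - <<'E'
from gap import *
plan(.6281,-.0842,.1305,np.radians(-15))
s,p,R=pose();print("wall",rel(0,p,w0))
snap("wrist","w24",None,1.5)
E
```

```text
time: 21.95
eef_pos: [0.6576, 0.1297, 0.4053]
tcp_rot: [0.987, 0.162, -0.002, -0.0]
contact_force: [0.5, -0.0, -3.2]
opening: 0.575
time: 22.62
eef_pos: [0.6291, -0.0854, 0.4058]
tcp_rot: [0.992, -0.13, -0.002, -0.0]
contact_force: [0.6, 0.2, -3.0]
opening: 0.576
t 22.62 grasp now [628.7 -85.2 250.8] tilt 0.19 yaw -14.89 q6 -0.03
rz 0.11 deg | shift in present frame [ -0.9  -0.8 120.3] | in turned frame -1.3 -0.9 120.3 | rows>= 2.9
wall [-66.9  -1.3]
```

View pics/w24.png

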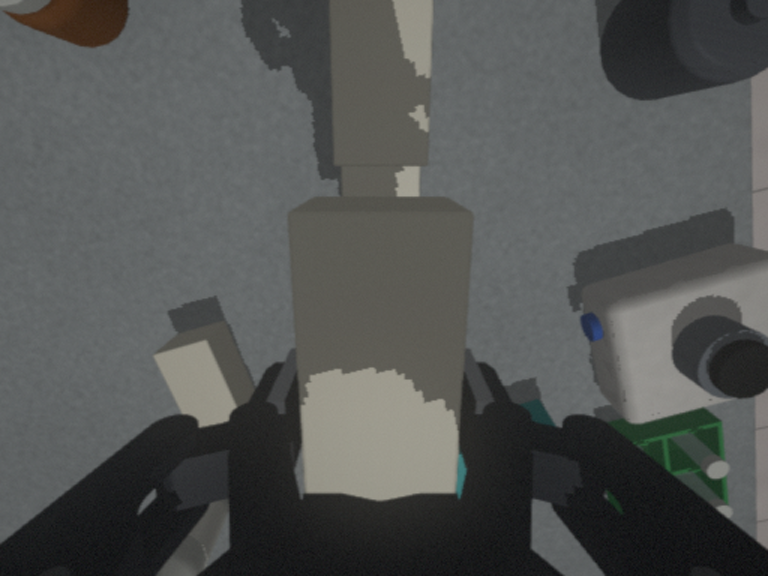

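```bash
python3 -m jog '[{"grip":0.8,"x":-0.6,"y":1,"z":20,"rx":0,"ry":0,"rz":0},{"grip":0.8,"x":0,"y":0,"z":25,"rx":0,"ry":0,"rz":0},{"grip":0.8,"x":0,"y":0,"z":25,"rx":0,"ry":0,"rz":0},{"grip":0.8,"x":0,"y":0,"z":25,"rx":0,"ry":0,"rz":0},{"grip":0.8,"x":0,"y":0,"z":13,"rx":0,"ry":0,"rz":0},{"grip":0.8,"x":0,"y":0,"z":0,"rx":0,"ry":0,"rz":0},{"grip":0.8,"x":0,"y":0,"z":0,"rx":0,"ry":0,"rz":0}]' 60
python3 - <<'E'
from gap import *
plan(.6281,-.0842,.1305,np.radians(-15))
s,p,R=pose();print("wall",rel(0,p,w0))
snap("wrist","w25",(180,80,330,160),5)
E
```

```text
time: 23.25
eef_pos: [0.6293, -0.0833, 0.2988]
tcp_rot: [0.992, -0.127, -0.001, -0.0]
contact_force: [1.0, -0.4, -2.3]
opening: 0.573
t 23.25 grasp now [629.  -83.2 143.8] tilt 0.11 yaw -14.61 q6 -0.04
rz 0.39 deg | shift in present frame [-0.9  1.2 13.3] | in turned frame -0.9 1.2 13.3 | rows>= 0.3
wall [-64.9  -0.9]
```

View pics/w25.png

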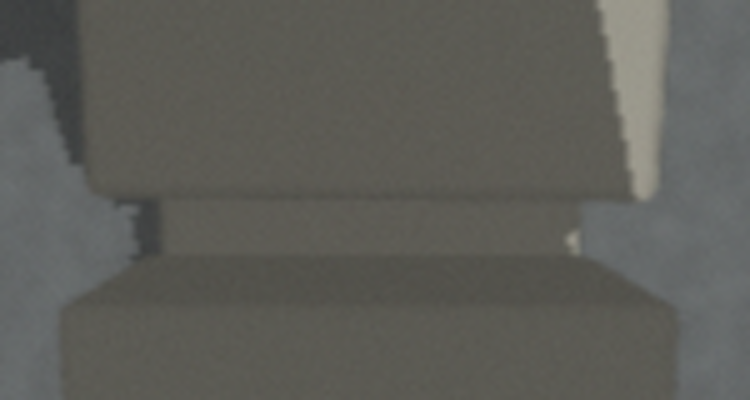

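Run:
```python
from gap import *
c=load("w25");o=(180,80)
edge(c,"a end",[(86,195),(658,200)],o,5,.141)
edge(c,"held top",[(57,306),(682,306)],o,5,.1543)
edge(c,"held bot",[(134,257),(592,257)],o,5,.1093)
edge(c,"middle top @",[(162,230),(583,230)],o,5,.096)
```

```text
a end width 49.6 normal yaw 74.87 mid in wall [ 2.1 -0.7]
held top width 49.6 normal yaw 75.37 mid in wall [-5.6 -0.6]
held bot width 50.2 normal yaw 75.36 mid in wall [-5.7  0.2]
middle top @ width 49.7 normal yaw 75.36 mid in wall [-3.7 -0.8]
```

```bash
python3 -m jog '[{"grip":0.8,"x":0,"y":-4.2,"z":0,"rx":0,"ry":0,"rz":0.4},{"grip":0.8,"x":0,"y":0,"z":4,"rx":0,"ry":0,"rz":0},{"grip":0.8,"x":0,"y":0,"z":4,"rx":0,"ry":0,"rz":0},{"grip":0.8,"x":0,"y":0,"z":0,"rx":0,"ry":0,"rz":0},{"grip":0.8,"x":0,"y":0,"z":0,"rx":0,"ry":0,"rz":0}]' 60
python3 - <<'E'
from gap import *
plan(.6281,-.0842,.1305,np.radians(-15))
s,p,R=pose();print("wall",rel(0,p,w0))
snap("wrist","w26",(180,80,330,160),5)
E
```

```text
time: 23.72
eef_pos: [0.6301, -0.0803, 0.2914]
tcp_rot: [0.991, -0.131, -0.0, -0.0]
contact_force: [-0.1, 0.2, -3.6]
opening: 0.577
t 23.72 grasp now [630.  -80.3 136.4] tilt 0.03 yaw -15.11 q6 -0.02
rz -0.11 deg | shift in present frame [-0.9  4.3  5.9] | in turned frame -0.9 4.3 5.9 | rows>= 0.2
wall [-61.8  -0.9]
```

View pics/w26.png

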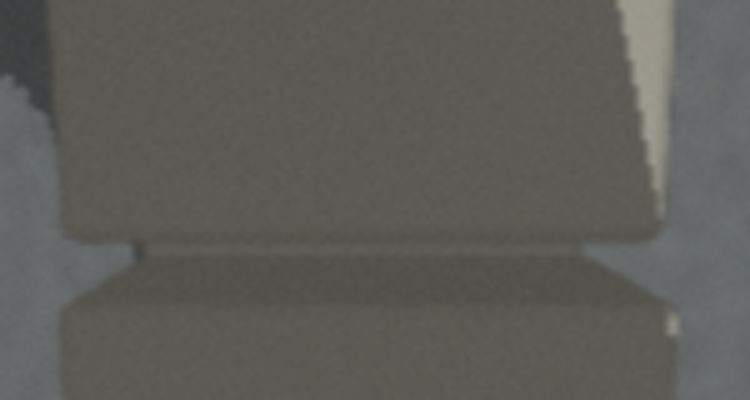

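Run:
```python
from gap import *
c=load("w26");o=(180,80)
edge(c,"a end",[(62,241),(664,241)],o,5,.141)
edge(c,"held top",[(57,306),(682,306)],o,5,.1469)
edge(c,"held bot",[(134,256),(592,256)],o,5,.1019)
```

```text
a end width 49.6 normal yaw 74.85 mid in wall [ 2.  -0.8]
held top width 49.6 normal yaw 74.86 mid in wall [-2.6 -1.3]
held bot width 50.2 normal yaw 74.85 mid in wall [-2.6 -0.6]
```

```bash
python3 -m jog '[{"grip":0.8,"x":-0.2,"y":-1.5,"z":0,"rx":0,"ry":0,"rz":0},{"grip":0.8,"x":0,"y":0,"z":2,"rx":0,"ry":0,"rz":0},{"grip":0.8,"x":0,"y":0,"z":2,"rx":0,"ry":0,"rz":0},{"grip":0.8,"x":0,"y":0,"z":0,"rx":0,"ry":0,"rz":0},{"grip":0.8,"x":0,"y":0,"z":0,"rx":0,"ry":0,"rz":0}]' 60
python3 - <<'E'
from gap import *
plan(.6281,-.0842,.1305,np.radians(-15))
s,p,R=pose();print("wall",rel(0,p,w0))
snap("wrist","w27",(180,80,330,160),5)
E
```

```text
time: 24.18
eef_pos: [0.6304, -0.0788, 0.2872]
tcp_rot: [0.991, -0.132, -0.0, -0.0]
contact_force: [-0.9, 0.1, -3.0]
opening: 0.574
t 24.18 grasp now [630.3 -78.8 132.2] tilt 0.04 yaw -15.12 q6 -0.02
rz -0.12 deg | shift in present frame [-0.8  5.8  1.7] | in turned frame -0.8 5.8 1.7 | rows>= 0.1
wall [-60.3  -0.8]
```

View pics/w27.png

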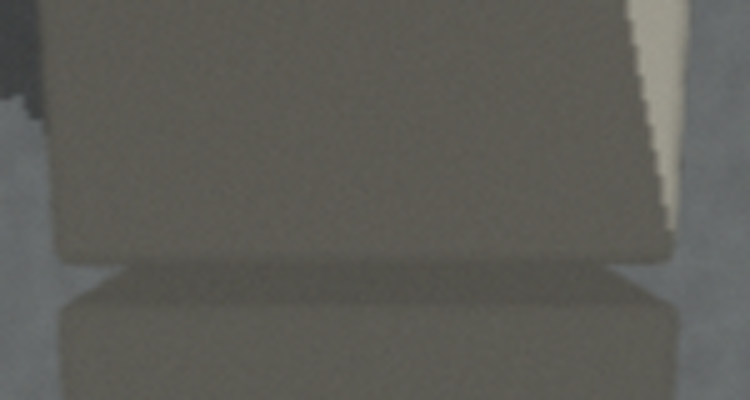

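```bash
python3 -m jog '[{"grip":0.8,"x":-0.2,"y":-0.2,"z":1.3,"rx":0,"ry":0,"rz":-0.1},{"grip":0.8,"x":0,"y":0,"z":0.7,"rx":0,"ry":0,"rz":0},{"grip":0.8,"x":0,"y":0,"z":0,"rx":0,"ry":0,"rz":0}]'
python3 - <<'E'
from gap import *
plan(.6281,-.0842,.1305,np.radians(-15))
s,p,R=pose();print("wall",rel(0,p,w0),s["contact_force"])
snap("wrist","w28",(180,80,330,160),5)
E
```

```text
time: 24.48
eef_pos: [0.6304, -0.0786, 0.2856]
tcp_rot: [0.991, -0.131, 0.0, 0.0]
contact_force: [-0.4, -0.6, -1.3]
opening: 0.574
t 24.48 grasp now [630.4 -78.6 130.6] tilt 0.01 yaw -15.01 q6 -0.02
rz -0.01 deg | shift in present frame [-0.7  6.   0.1] | in turned frame -0.7 6.0 0.1 | rows>= 0.1
wall [-60.1  -0.7] [-0.40797114 -0.56796873 -1.28262979]
```

View pics/w28.png

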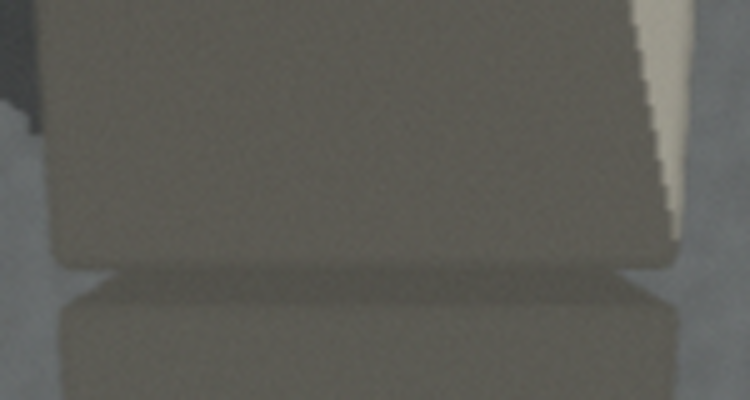

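```bash
python3 -m jog '[{"grip":0.8,"x":0,"y":0,"z":0.5,"rx":0,"ry":0,"rz":0},{"grip":0.2,"x":0,"y":0,"z":0,"rx":0,"ry":0,"rz":0},{"grip":0.2,"x":0,"y":0,"z":0,"rx":0,"ry":0,"rz":0},{"grip":0.2,"x":0,"y":0,"z":0,"rx":0,"ry":0,"rz":0},{"grip":0.0,"x":0,"y":0,"z":-20,"rx":0,"ry":0,"rz":0},{"grip":0,"x":0,"y":0,"z":-40,"rx":0,"ry":0,"rz":0},{"grip":0,"x":0,"y":0,"z":-40,"rx":0,"ry":0,"rz":0},{"grip":0,"x":0,"y":0,"z":-40,"rx":0,"ry":0,"rz":0}]'; python3 -m jog '[{"grip":0,"x":0,"y":-35,"z":-20,"rx":0,"ry":0,"rz":0},{"grip":0,"x":0,"y":-35,"z":-20,"rx":0,"ry":0,"rz":0},{"grip":0,"x":0,"y":0,"z":0,"rx":0,"ry":0,"rz":0},{"grip":0,"x":0,"y":0,"z":0,"rx":0,"ry":0,"rz":0}]';python3 - <<'E'
from gap import *
snap("wrist","w29",None,1.5)
snap("scene","s29",(150,150,260,280),5)
E
```

```text
time: 25.2
eef_pos: [0.6301, -0.0786, 0.4264]
tcp_rot: [0.991, -0.131, -0.0, -0.0]
contact_force: [1.2, -1.2, 0.6]
opening: 1.003
time: 25.53
eef_pos: [0.6487, -0.0094, 0.4676]
tcp_rot: [0.992, -0.129, 0.002, 0.0]
contact_force: [-0.3, -0.3, -0.6]
opening: 1.002
```

View pics/w29.png

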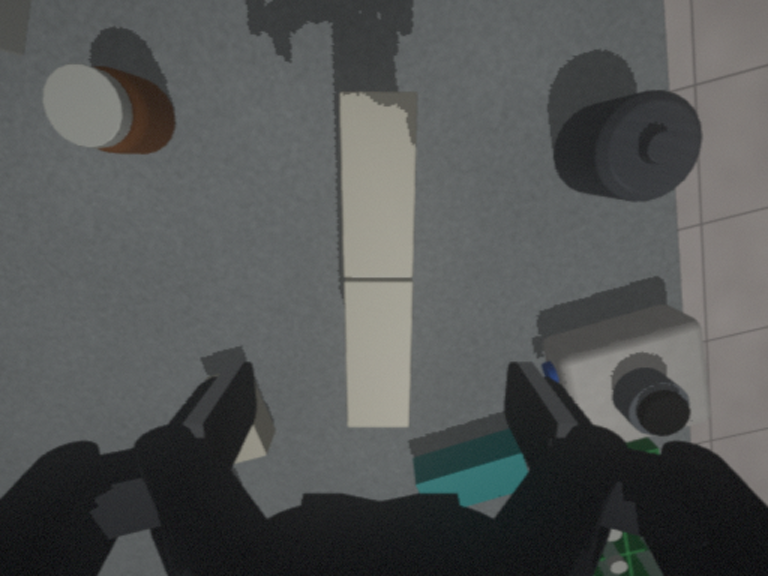

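View pics/s29.png

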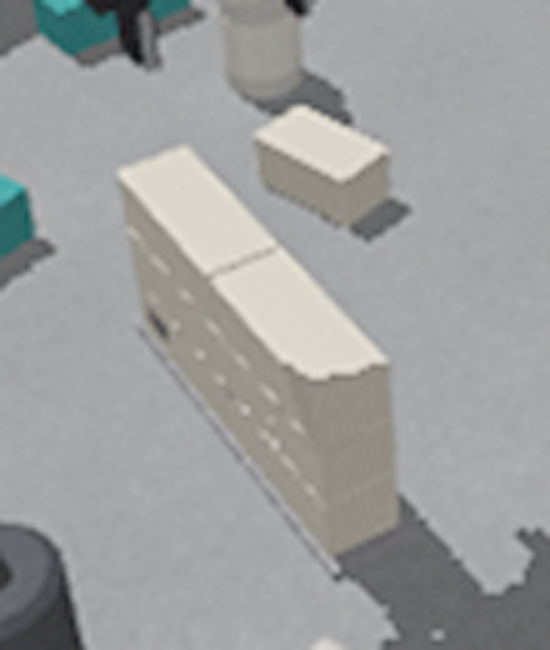

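```bash
python3 -m jog '[{"grip":0,"x":0,"y":40,"z":0,"rx":0,"ry":0,"rz":0},{"grip":0,"x":0,"y":40,"z":0,"rx":0,"ry":0,"rz":0},{"grip":0,"x":0,"y":40,"z":0,"rx":0,"ry":0,"rz":0},{"grip":0,"x":0,"y":40,"z":0,"rx":0,"ry":0,"rz":0},{"grip":0,"x":0,"y":40,"z":20,"rx":0,"ry":0,"rz":0},{"grip":0,"x":0,"y":40,"z":20,"rx":0,"ry":0,"rz":0},{"grip":0,"x":0,"y":0,"z":0,"rx":0,"ry":0,"rz":0},{"grip":0,"x":0,"y":0,"z":0,"rx":0,"ry":0,"rz":0}]';python3 - <<'E'
from gap import *
snap("wrist","w30",None,1.5)
c=load("w30");im=cv2.cvtColor(c["frame"],cv2.COLOR_RGB2BGR)[20:150,180:330]
cv2.imwrite("pics/z30.png",cv2.resize(cv2.convertScaleAbs(im,alpha=1.6),None,fx=4.5,fy=4.5,interpolation=cv2.INTER_CUBIC))
E
```

```text
time: 26.3
eef_pos: [0.586, -0.2404, 0.4238]
tcp_rot: [0.991, -0.133, -0.003, -0.001]
contact_force: [0.4, 0.4, -0.1]
opening: 1.003
```

View pics/w30.png

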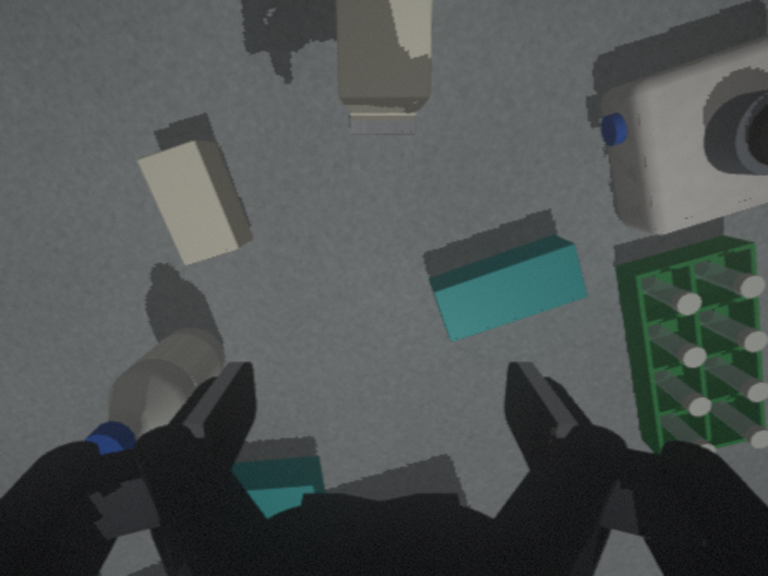

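View pics/z30.png

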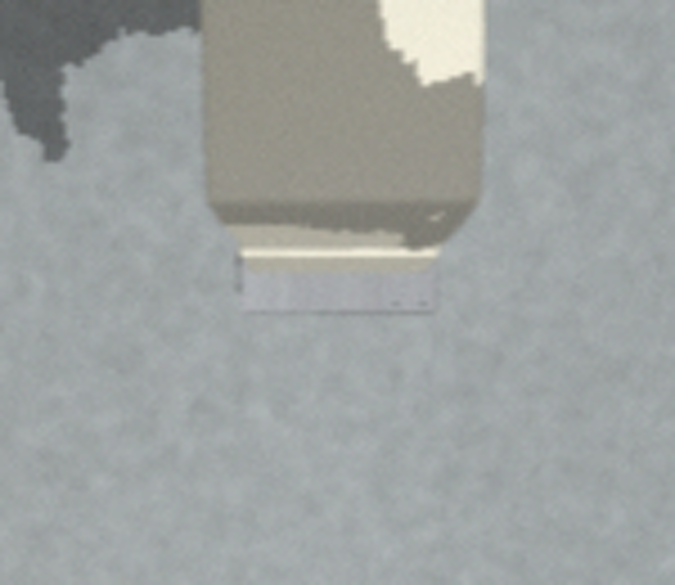

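Run:
```python
from gap import *
c=load("w30");o=(180,20)
edge(c,"b top",[(208,202),(481,202)],o,4.5,.141)
edge(c,"half bottom",[(242,249),(440,249)],o,4.5,.051)
edge(c,"bottom-brick top end",[(242,258),(438,258)],o,4.5,.051)
edge(c,"bottom-brick bottom",[(250,272),(430,272)],o,4.5,.006)
edge(c,"plate end",[(240,313),(436,313)],o,4.5,.006)
im=cv2.cvtColor(c["frame"],cv2.COLOR_RGB2BGR)[60:92,225:290]
cv2.imwrite("pics/z30b.png",cv2.resize(cv2.convertScaleAbs(im,alpha=1.6),None,fx=12,fy=12,interpolation=cv2.INTER_CUBIC))
c=load("w29")
cv2.imwrite("pics/z29.png",cv2.resize(cv2.cvtColor(c["frame"],cv2.COLOR_RGB2BGR)[55:295,215:290],None,fx=6,fy=2.5,interpolation=cv2.INTER_CUBIC))
edge(c,"a far",[(339,92),(418,93)],(0,0),1.5,.141)
edge(c,"a near",[(343,278),(412,278)],(0,0),1.5,.141)
edge(c,"b far",[(344,281),(412,281)],(0,0),1.5,.141)
edge(c,"b near",[(348,427),(409,427)],(0,0),1.5,.141)
```

```text
b top width 49.5 normal yaw 74.58 mid in wall [-123.1   -1.1]
half bottom width 49.2 normal yaw 74.59 mid in wall [-122.5   -0.4]
bottom-brick top end width 48.8 normal yaw 74.59 mid in wall [-124.6   -0.2]
bottom-brick bottom width 50.8 normal yaw 74.60 mid in wall [-1.243e+02 -1.000e-01]
plate end width 55.8 normal yaw 74.61 mid in wall [-135.2    0.5]
a far width 50.3 normal yaw 74.47 mid in wall [123.9  -0.9]
a near width 49.7 normal yaw 75.06 mid in wall [ 1.3 -0.3]
b far width 49.1 normal yaw 75.05 mid in wall [-0.9 -0.6]
b near width 49.1 normal yaw 74.97 mid in wall [-123.3   -1.1]
```

View pics/z30b.png

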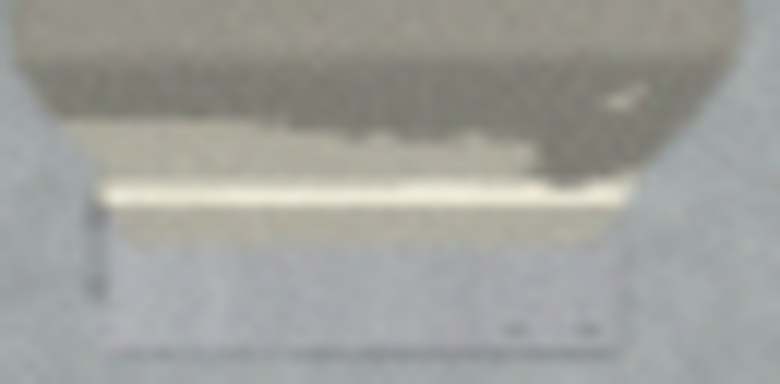

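Run:
```python
from gap import *
s=get_state();print(s["time"],s["contact_force"].round(1),np.abs(s["dq"]).max())
snap("top","t31",(140,110,400,230),3)
sign_off()
```

```text
26.35 [-0.1  0.8  0.8] 0.04451732890592783
the job is handed in; nothing more can be done
```

View pics/t31.png

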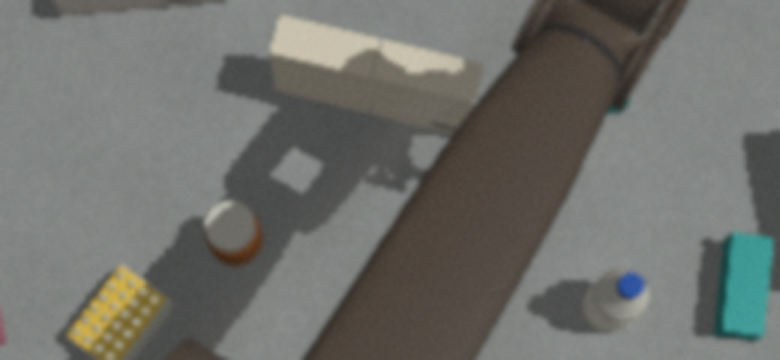

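The wall is finished and handed in at about 26 s. Full_c and the half complete the middle course, laid first. Full_a, over the fixed half brick, and full_b form the top course.

**Last checks:**
- **Joints and faces:** the joints measured about 2–3 mm, with the bricks flush across the faces to about 1 mm and square to about 0.5°. The top joint is about 0.2 mm from the wall's middle.
- **Ends:** not fully flush at the far (−y) end. The loose half sits about 2 mm inside the bottom course there, and the top brick about 1–1.5 mm inside. The likely cause is that rounded brick edges made the joints look wider than they are, so I set them slightly tight. I left this, because correcting it meant dragging already laid bricks.
- **Surroundings:** the pictures show the bottle, jar and tip rack where they stood. The arm hides the offcut in the last overhead picture, but it stood untouched in the earlier wrist view. I moved none of the coloured look-alikes. The gripper was open and clear of everything at hand-in.

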